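# Clear the pile of metallography specimens

## Task

Take apart the pile standing on the flat black instrument case: set the small black specimen puck, polished face up, in the middle of the round microscope stage, lay the square steel block flat in the middle of the square stone plate, and put the steel ring down over the pin of the round stand. Leave the case where it lies until those three are in place; then lay the empty case in the middle of the long rubber mat, lengthwise along it. Do not disturb the calculator or the jar.

Things in the scene. Friction and masses are not known exactly. Their poses are not given: they have to be found in the camera images.
- case: Closed flat instrument case, black plastic with a thin grey seam, 64 (x) x 140 (y) x 30 mm (z), the pile's bottom layer, about 0.3 kg, loose. Origin: centre of its underside; its long side runs along its y axis, z up.
- block: Plain square steel hardness reference block, 56 x 56 mm, 18 mm thick, about 0.45 kg, loose; lies on the case, beside the ring, near one end of the case (either end), its sides about parallel to the case's. Origin: centre of its underside; x and y square to its sides, z up.
- ring: Plain steel ring, outer diameter 56 mm, hole 26 mm right through, 18 mm thick, about 0.27 kg, loose; lies on the case, beside the block, near the other end. Origin: centre of its underside, on the ring's axis; z up along the axis.
- puck: Mounted specimen: black resin cylinder, 40 mm diameter, 22 mm high, with a 16 mm square of bare metal in its polished top face, about 50 g, loose; the pile's top layer: it stands on the block, on the ring, or across both. Origin: centre of its underside; z up through the polished face.
- stage: Round microscope stage, fixed on the bench: a black flat-topped disc of 104 mm diameter with a thin bright line round its edge, a thin bright circle (58 mm) about its middle and a small steel stub sticking out 14 mm at one edge, top 14 mm above the bench, nothing stands above the top. The puck's place. Origin: centre of its underside, at bench height; z up.
- plate: Square stone plate, fixed on the bench, 110 x 110 mm, top flat and 20 mm above the bench. The block's place (any turn). Origin: centre of its underside, at bench height; x and y square to its sides, z up.
- stand: Round aluminium stand, fixed on the bench: disc of 90 mm diameter, top 12 mm above the bench, with an upright round-headed steel pin of 10 mm diameter in its middle whose top is 38 mm above the bench. The ring's place: over the pin, flat on the disc. Origin: centre of its underside, at bench height; z up along the pin.
- mat: Long black ribbed rubber mat, fixed flat on the bench, 100 (x) x 200 (y) mm, top 4 mm above the bench, no rim. The case's place. Origin: centre of its underside; its long side runs along its y axis, z up.
- calculator: Bystander: pocket calculator lying keys up, 140 (x) x 80 (y) x 17 mm, loose. Origin: centre of its underside. To be left alone.
- jar: Bystander: closed amber glass jar with a black cap, 52 mm diameter, 85 mm high, standing loose beyond the work. Origin: centre of its underside. To be left alone.
There are look-alikes about, which are no part of the job. Leave any purple or turquoise look-alike of the stand alone.

How it is judged:
By the outcome, as a careful person would: the job done as asked, in the order asked, and still so for the second after the job is handed in, with the robot touching nothing.
It also fails if it takes over 106 s, if anything falls off the work surface, if the arm or the gripper's body presses on something with over 40 N, if the wrist force passes 120 N, or if a joint passes its speed limit or range.

## Robot

A 6-joint arm with a two-finger parallel gripper is mounted at the origin on the work surface. World frame = base frame: x ahead of the robot, y to its left, z up, the work surface at z = 0. Lengths are in m, angles in rad, forces in N, time in s.
With the tool pointing down it reaches from about 0.375 to 0.975 m from the base axis. Payload 3.8 kg.
Tool frame: the origin (TCP) lies midway between the tips of the shut fingers; the grasp point (between the pads) lies 19 mm behind it; z points along the fingers, y is the line along which they close (so a half turn about z gives the same grasp; the last joint's range is limited). The gripper opens to 85 mm and grips with 20 to 120 N. Pads are 22 mm wide; open, the fingers measure 114 mm over their backs; the gripper's body (76 mm by 85 mm) begins 54 mm behind the grasp point. The pads swing forward as they close: fully open they stand 13 mm farther back than shut.
Start: joints at [1.086, 0.264, 1.604, -0, 1.274, -0.037], TCP at [0.292, 0.608, 0.231] pointing down, gripper open.
Joint ranges: [-2.63, 2.63], [-0.94, 2.18], [0.31, 2.57], [-1.31, 4.45], [0, 2.66], [-2.55, 2.55]. Speed limits (rad/s): [2.57, 2.57, 3.14, 3.14, 3.14, 3.14].

## Interface

Orientations are given as a rotation vector (axis times angle).
In Python, from workcell import bot, read_camera, camera_info, ticket gives the robot as it stands.
- The arm moves only by the tool servo_tool, never from a script. Its argument "targets" is a list of rows, each an object of numbers: "hand": the closure, from -1 (fully open) to 1 (shut); "x", "y", "z": the shift along the tool's x, y, z as a fraction of full scale; "roll": the turn about the tool's z as a fraction of full scale. In form: [{"hand": .., "x": .., "y": .., "z": .., "roll": ..}, ...]. A call has 1 to 10 rows; each row is the pose to reach, as a shift and turn from the pose commanded when the call began, along the tool's axes at that moment, turning the shorter way round; what a row does not reach only later rows make up. Full scale, the value 1, is 50 cm for a shift and 180 degrees for a turn. A row lasts 1/12 s, in which the tool goes at most 41.7 mm and 7.16 degrees, less where a joint would pass 70% of its speed; a pose out of reach is approached as far as the arm can. A call with a number of a shift or a turn outside -1 to 1 is refused whole. A call with a gripper value outside its range is refused whole. The fingers move at their own pace and stop on an object; "grip_force" is the grip in N (left out, the last holds). Time passes only in rows, so rows that repeat a pose let the fingers close. It gives the time, the measured TCP pose, the force, the opening and the grip force at its end, in the units of the state.
- bot.read_state(): the state, without advancing time (a new reading comes with each control period).
- read_camera(name): name is "scene" or "top" or "wrist"; returns the picture (480x640x3 uint8, red, green, blue); there is no depth.
- camera_info(name): a dict with "fx", "fy", "cx", "cy" (pixels), "eye" and "orientation" of the camera in the world; the wrist camera has in their place "T_tool_cam" (4x4, takes a point from camera to tool coordinates, whose origin is the TCP and whose axes are the flange's). Camera axes: x right, y down, z forward; pixel columns grow to the right and rows downward; lengths in m; the calibration is good to about 2 mm. A picture is of the moment at which its call begins: read the wrist's pose just before it. camera_info takes no time and is no camera call.
- ticket.finish_job(): hands the job in; it is judged then, once.
The state is a dict: "time": time; "q": joint angles; "joint_vel": joint speeds; "joint_torque": joint torques, N m; "tool_pos": TCP position; "tcp_rot": TCP orientation; "wrist_force": force on the tool from outside, world axes, zero at the start; "torque": the same for the moment, N m; "width": opening from 0.0 (shut) to 1.0 (fully open); "grip_force": force on a finger pad.
Only numpy, scipy, OpenCV 4.12 (cv2) and the standard library are available. Lean on these libraries where they do the work, as an engineer would, in place of code of your own. Each camera call takes 0.05 s, during which the arm holds its last target. There are 200 camera calls.

## Working session

There is one attempt and no reset: what is moved stays moved. The work goes in short steps, Python scripts to look and compute and a tool call to move; the robot and the scene stay as the last step left them, time stands still between calls to the robot, and variables do not carry over. Pictures are saved under pics/ and viewed, at most 14 in all, crops included, and the job is handed in when it is done.

Besides the shell and the picture viewer there is one more tool, called after ">>>" as name(argument=value, ...), one argument or row to a line, values as JSON. servo_tool: Moves the arm, as the interface text tells. Its arguments: {"type":"object","properties":{"targets":{"type":"array"},"grip_force":{"type":"number"}},"required":["targets"]}

```bash
mkdir -p pics; ls
cat > h.py <<'E'
import numpy as np, cv2
from workcell import bot, read_camera, camera_info, ticket
from scipy.spatial.transform import Rotation as R
def snap(n,f):
    im=read_camera(n); cv2.imwrite(f'pics/{f}.png',cv2.cvtColor(im,cv2.COLOR_RGB2BGR)); return im
E
python3 - <<'E'
from h import *
for n in('scene','top','wrist'): print(n,camera_info(n))
print(bot.read_state())
snap('top','top1');snap('scene','scene1')
E
```

```text
pics
scene {'fx': 488.4141408768036, 'fy': 488.4141408768036, 'cx': 314.39353370223296, 'cy': 239.474325443373, 'eye': array([ 1.11353339, -0.22260834,  0.74902507]), 'orientation': array([-2.10209507, -1.35601089,  0.48034781])}
top {'fx': 469.7357703854541, 'fy': 469.7357703854541, 'cx': 319.299932486104, 'cy': 247.31856839713942, 'eye': array([0.45431928, 0.05506827, 0.93300768]), 'orientation': array([-2.14768408,  2.18538887, -0.18343456])}
wrist {'fx': 418.46358656640945, 'fy': 418.46358656640945, 'cx': 326.31484200424325, 'cy': 243.57963038046861, 'T_tool_cam': array([[-2.67673852e-05, -9.58036191e-01, -2.86647267e-01,
         7.43221218e-02],
       [ 9.99999861e-01, -1.76756204e-04,  4.97375958e-04,
        -1.23484726e-03],
       [-5.27170852e-04, -2.86647214e-01,  9.58036062e-01,
        -1.42053635e-01],
       [ 0.00000000e+00,  0.00000000e+00,  0.00000000e+00,
         1.00000000e+00]])}
{'time': 0.0, 'q': array([ 1.08609031e+00,  2.64775310e-01,  1.60540404e+00,  3.12794429e-05,
        1.27371276e+00, -3.68551967e-02]), 'joint_vel': array([-0.00137202, -0.00088731,  0.00083125, -0.00047439, -0.00034067,
        0.00014045]), 'joint_torque': array([ 6.80995254e-04, -5.15093601e+01, -3.67322803e+01,  1.30992257e-04,
        1.27895147e-02,  1.31144537e-05]), 'tool_pos': array([0.29190968, 0.6077833 , 0.22993089]), 'tcp_rot': array([-0.69749366, -3.0625461 ,  0.00347706]), 'wrist_force': array([ 0.03497574, -0.21735322, -0.09278111]), 'torque': array([-0.01391489, -0.01556055, -0.00498043]), 'grip_force': 0.0, 'width': 1.0010785985780588}
```

View pics/top1.png

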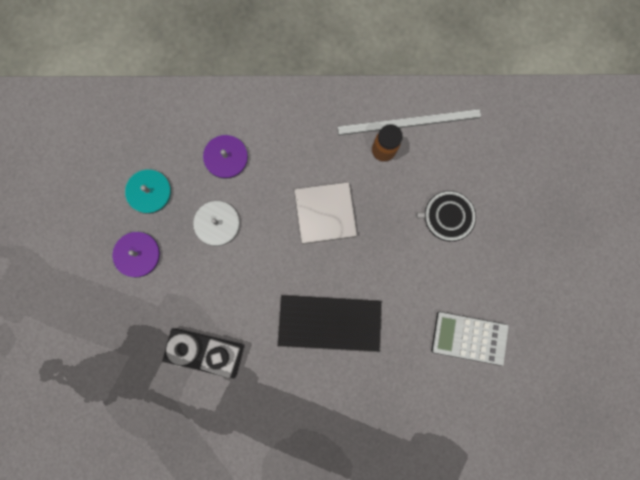

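View pics/scene1.png

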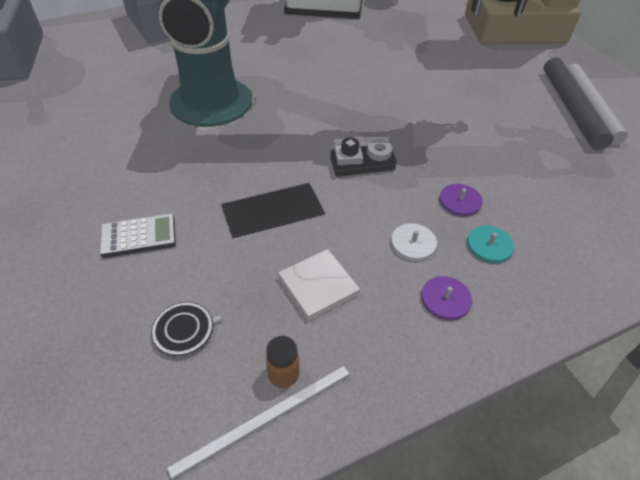

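The top view shows the pile at (203,353), with the ring at its left end (182,349) and the puck on the block at (218,357). The plate is at (325,212), the stage at (450,216) and the mat at (330,323). Candidates for the stand are silver (216,222), purple (226,156) and (136,254), and turquoise (148,190); I choose silver. In the scene view the same things are the pile (363,155), stand (414,241), plate (319,284), stage (183,328) and mat (273,210).

Next I triangulate from the two views and check with a close crop.

```bash
cat >> h.py <<'E'
def ray(n,u,v,pose=None):
    c=camera_info(n)
    d=np.array([(u-c['cx'])/c['fx'],(v-c['cy'])/c['fy'],1.])
    if n=='wrist':
        T=c['T_tool_cam']; Rt=R.from_rotvec(pose[1]).as_matrix()
        return Rt@T[:3,3]+pose[0], Rt@T[:3,:3]@d
    return c['eye'],R.from_rotvec(c['orientation']).as_matrix()@d
def atz(n,u,v,z,pose=None):
    e,d=ray(n,u,v,pose); return e+d*(z-e[2])/d[2]
def tri(rs):
    A=np.zeros((3,3));b=np.zeros(3)
    for e,d in rs:
        d=d/np.linalg.norm(d);P=np.eye(3)-np.outer(d,d);A+=P;b+=P@e
    p=np.linalg.solve(A,b); return p,[np.linalg.norm(np.cross(p-e,d/np.linalg.norm(d))) for e,d in rs]
E
python3 - <<'E'
from h import *
t=cv2.imread('pics/top1.png');s=cv2.imread('pics/scene1.png')
for k,a,b in(('stand',(216,222),(414,241)),('plate',(325.5,212.5),(319,284)),('stage',(450,216),(183,328)),('mat',(330,323),(273,210)),('puck',(218,357),(350,144)),('ring',(182,349),(380,149))):
    p,r=tri([ray('top',*a),ray('scene',*b)]);print(k,p.round(3),np.round(r,4))
c1=cv2.resize(t[315:395,145:265],None,fx=5,fy=5,interpolation=2)
c2=cv2.resize(s[125:185,320:410],None,fx=6.66,fy=6.66,interpolation=2)[:400,:]
cv2.imwrite('pics/crop.png',np.vstack([c1[:300+100, :],c2[:,:600]])[:, :600][:800])
cv2.imwrite('pics/crop.png',cv2.resize(np.vstack([c1,c2[:,:600] if c2.shape[1]>=600 else cv2.copyMakeBorder(c2,0,0,0,600-c2.shape[1],0)]),None,fx=.75,fy=.75))
E
```

```text
stand [0.634 0.226 0.01 ] [0.0005 0.0005]
plate [0.65  0.009 0.01 ] [0.0006 0.0006]
stage [ 0.64  -0.242  0.012] [0.0005 0.0005]
mat [ 0.431  0.005 -0.001] [0.0004 0.0004]
puck [0.377 0.21  0.069] [0.0005 0.0005]
ring [0.391 0.282 0.041] [0.0007 0.0007]Traceback (most recent call last):
  File "<stdin>", line 7, in <module>
    return _nx.concatenate(arrs, 0, dtype=dtype, casting=casting)
           ~~~~~~~~~~~~~~~^^^^^^^^^^^^^^^^^^^^^^^^^^^^^^^^^^^^^^^
ValueError: all the input array dimensions except for the concatenation axis must match exactly, but along dimension 1, the array at index 0 has size 600 and the array at index 1 has size 599
```

Triangulated heights agree with the text (puck top about 0.07, place tops 0.01 to 0.02). I'll plan a hover over the pile, aligned with the case.

```bash
cat >> h.py <<'E'
def pose():
    s=bot.read_state(); return np.array(s['tool_pos']),np.array(s['tcp_rot'])
def yaw(r): y=R.from_rotvec(r).as_matrix()[:,1]; return np.degrees(np.arctan2(y[1],y[0]))
def go(p,yw=None,ps=None):
    p0,r0=ps or pose(); M=R.from_rotvec(r0).as_matrix()
    d=M.T@(np.array(p)-p0)/.5
    a=0 if yw is None else ((yw-yaw(r0)+90)%180)-90   # world turn
    print('xyz',d.round(4),'roll',round(-a/180,4),'world turn',round(a,1),'rows',round(np.linalg.norm(d)*.5/.0417,1),round(abs(a)/7.16,1))
E
python3 - <<'E'
from h import *
t=cv2.imread('pics/top1.png');s=cv2.imread('pics/scene1.png')
c1=cv2.resize(t[315:395,145:265],(600,400),interpolation=2)
c2=cv2.resize(s[125:185,320:410],(600,400),interpolation=2)
cv2.imwrite('pics/crop.png',cv2.resize(np.vstack([c1,c2]),(450,600)))
a,b=atz('top',172,329,.03),atz('top',243,344,.03);print(a,b,np.degrees(np.arctan2(*(a-b)[1::-1])))
a,b=atz('top',279,296,.004),atz('top',382,300,.004);print(a,b,np.degrees(np.arctan2(*(a-b)[1::-1])))
p,r=pose();print(p,yaw(r));go([.385,.247,.25],-9)
E
```

```text
[0.42666169 0.30319832 0.03      ] [0.39611979 0.17048047 0.03      ] 77.04035013055159
[0.48547634 0.10365921 0.004     ] [ 0.47384706 -0.09926199  0.004     ] 86.72000290531612
[0.29192215 0.60784227 0.23005043] 64.3448154213516
xyz [-0.4803 -0.57   -0.0387] roll 0.4075 world turn -73.3 rows 8.9 10.2
```

View pics/crop.png

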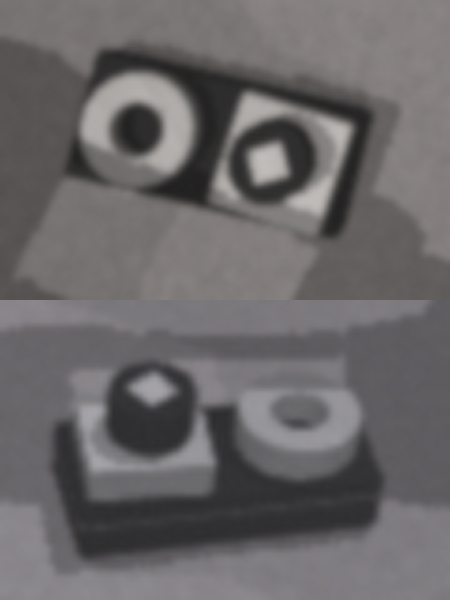

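The crop confirms the choice: the puck (top at about crop (268,163)) stands wholly on the block at the -y end of the case, polished face up, and the ring lies at the +y end. The case axis is at about 77°.

>>> servo_tool(
  targets=[
    {"hand": -1, "x": -0.48, "y": -0.57, "z": -0.04, "roll": 0.43},
    {"hand": -1, "x": -0.48, "y": -0.57, "z": -0.04, "roll": 0.43},
    {"hand": -1, "x": -0.48, "y": -0.57, "z": -0.04, "roll": 0.43},
    {"hand": -1, "x": -0.48, "y": -0.57, "z": -0.04, "roll": 0.43},
    {"hand": -1, "x": -0.48, "y": -0.57, "z": -0.04, "roll": 0.43},
    {"hand": -1, "x": -0.48, "y": -0.57, "z": -0.04, "roll": 0.43},
    {"hand": -1, "x": -0.48, "y": -0.57, "z": -0.04, "roll": 0.43},
    {"hand": -1, "x": -0.48, "y": -0.57, "z": -0.04, "roll": 0.43},
    {"hand": -1, "x": -0.48, "y": -0.57, "z": -0.04, "roll": 0.43},
    {"hand": -1, "x": -0.48, "y": -0.57, "z": -0.04, "roll": 0.43},
  ],
)

```text
time: 0.93
tool_pos: [0.3863, 0.2417, 0.2513]
tcp_rot: [2.367, 2.06, -0.002]
wrist_force: [-0.0, 0.3, 0.2]
width: 1.003
grip_force: 0.0
```

>>> servo_tool(
  targets=[
    {"hand": -1, "x": 0, "y": 0, "z": 0, "roll": 0},
    {"hand": -1, "x": 0, "y": 0, "z": 0, "roll": 0},
    {"hand": -1, "x": 0, "y": 0, "z": 0, "roll": 0},
  ],
)

```text
time: 1.18
tool_pos: [0.3849, 0.2482, 0.251]
tcp_rot: [-2.354, -2.08, 0.0]
wrist_force: [-0.4, 0.2, -0.5]
width: 0.999
grip_force: 0.0
```

Run:
```python
from h import *
p=pose();print(p,yaw(p[1]));snap('wrist','w1');np.savez('w1',p=p[0],r=p[1])
```

```text
(array([0.38488812, 0.24822041, 0.25102772]), array([-2.35358363e+00, -2.08016596e+00,  4.80870202e-04])) -7.05762076730323
```

View pics/w1.png

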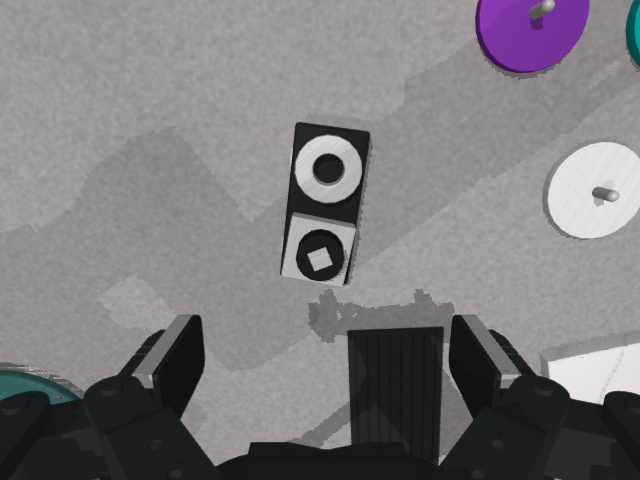

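The wrist view shows the ring at (328,169), the block at about (320,248), the puck's polished square at (320,259) and the silver stand at (597,190). Now I fit these precisely.

```bash
cat > m.py <<'E'
from h import *
def fit(n,im,box,lo,hi,ps=None,z=0,chroma=None,kind='ell',show=None):
    x0,y0,x1,y1=box; g=cv2.cvtColor(im,cv2.COLOR_RGB2GRAY)[y0:y1,x0:x1]
    m=((g>=lo)&(g<=hi)).astype(np.uint8)
    cs,_=cv2.findContours(m,cv2.RETR_EXTERNAL,cv2.CHAIN_APPROX_NONE)
    c=max(cs,key=cv2.contourArea)
    h=cv2.convexHull(c)[:,0,:]+[x0,y0]
    P=np.array([atz(n,u,v,z,ps)[:2] for u,v in h])*1000
    P=P.astype(np.float32)
    if kind=='ell': e=cv2.fitEllipse(P); 
    else: e=cv2.minAreaRect(P)
    return np.round(e[0],1),np.round(e[1],1),round(e[2],1)
E
python3 - <<'E'
from m import *
d=np.load('w1.npz');ps=(d['p'],d['r']);im=cv2.cvtColor(cv2.imread('pics/w1.png'),cv2.COLOR_BGR2RGB)
t=cv2.cvtColor(cv2.imread('pics/top1.png'),cv2.COLOR_BGR2RGB)
g=cv2.cvtColor(im,cv2.COLOR_RGB2GRAY)
print('profile',g[169,280:380:3]);print(g[225:290:3,320])
print('ring w',fit('wrist',im,(285,125,370,208),140,255,ps,.048))
print('case w',fit('wrist',im,(275,118,375,290),0,60,ps,.03,kind='r'))
print('block w',fit('wrist',im,(278,205,360,290),140,255,ps,.048,kind='r'))
print('sq w',fit('wrist',im,(300,240,342,276),140,255,ps,.07,kind='r'))
print('puck top w',fit('wrist',im,(292,225,346,283),0,60,ps,.07))
print('stand w',fit('wrist',im,(535,130,640,245),150,255,ps,.012))
gt=cv2.cvtColor(t,cv2.COLOR_RGB2GRAY);print(gt[222,185:245:3],gt[212,290:362:3],gt[216,415:485:3])
print('stand t',fit('top',t,(188,195,244,250),150,255,None,.012))
print('plate t',fit('top',t,(285,175,365,250),150,255,None,.02,kind='r'))
print('mat t',fit('top',t,(270,288,390,358),0,60,None,.004,kind='r'))
print('stage t',fit('top',t,(426,188,480,246),140,255,None,.014))
print('stage circ t',fit('top',t,(433,199,469,233),110,255,None,.014))
E
```

```text
profile [160 159 152 156  32 139 206 209 205 208 204  48  25  33  33  34  33  34
  33  33  32  61 183 188 186 185 178 150  40 102 143 143 147 146]
[183 179  18  18  30  29  29  31 171 174 181 179 177 176 180  30  29  29
  30 178 150 145]
ring w (array([388.6, 280.5]), array([54.2, 54.3]), 2.2)
case w (array([380.5, 249.5]), array([131.7,  63.2]), 75.6)
block w (array([371.4, 209.9]), array([66.5, 72. ]), 82.9)
sq w (array([373.3, 212.3]), array([15.4, 15.5]), 14.6)
puck top w (array([373.7, 215. ]), array([38.8, 44.2]), 169.3)
stand w (array([627.9, 223.2]), array([123.2, 152.6]), 78.9)
[124 123 128 186 196 197 198 195 192 167 111 116 149 192 196 196 195 194
 125 125] [127 132 130 195 197 197 196 194 188 182 184 187 189 191 191 192 191 190
 190 189 189 131 120 125] [118 137 149 121 154  49  42 117  59  41  41  41  41  40  41  41 115  58
  40 123 130 129 126 130]
stand t (array([632.3, 227.8]), array([89.3, 89.9]), 71.6)
plate t (array([649.2,  10.9]), array([109.4, 110.2]), 7.1)
mat t (array([431.5,   5. ]), array([196. ,  96.3]), 85.5)
stage t (array([ 640.5, -242. ]), array([99. , 99.1]), 42.5)
stage circ t (array([ 640.5, -241.9]), array([58.2, 58.9]), 87.6)
```

Run:
```python
from h import *
d=np.load('w1.npz');ps=(d['p'],d['r'])
print(tri([ray('wrist',320,259,ps),ray('top',216.5,358.5)]),tri([ray('wrist',328,169,ps),ray('top',181.5,349.7)]))
print(tri([ray('wrist',320,259,ps),ray('scene',350.5,142)]))
go([.3733,.2123,.10],-13);go([.3733,.2123,.049],-13)
```

```text
(array([0.37394509, 0.21224606, 0.07060427]), [np.float64(0.00041993265181469844), np.float64(0.00041993265181477504)]) (array([0.38893888, 0.28064915, 0.04594782]), [np.float64(0.00038888188092347495), np.float64(0.00038888188092336143)])
(array([0.3739913 , 0.21300013, 0.07154166]), [np.float64(0.00060778712808333), np.float64(0.0006077871280832304)])
xyz [-0.0746 -0.0138  0.302 ] roll 0.0331 world turn -6.0 rows 3.7 0.8
xyz [-0.0746 -0.0137  0.404 ] roll 0.0331 world turn -6.0 rows 4.9 0.8
```

>>> servo_tool(
  targets=[
    {"hand": -1, "x": -0.075, "y": -0.013, "z": 0.15, "roll": 0.033},
    {"hand": -1, "x": -0.075, "y": -0.013, "z": 0.25, "roll": 0.033},
    {"hand": -1, "x": -0.075, "y": -0.013, "z": 0.3, "roll": 0.033},
    {"hand": -1, "x": -0.075, "y": -0.013, "z": 0.34, "roll": 0.033},
    {"hand": -1, "x": -0.075, "y": -0.013, "z": 0.37, "roll": 0.033},
    {"hand": -1, "x": -0.075, "y": -0.013, "z": 0.4, "roll": 0.033},
    {"hand": -1, "x": -0.075, "y": -0.013, "z": 0.404, "roll": 0.033},
    {"hand": -1, "x": -0.075, "y": -0.013, "z": 0.404, "roll": 0.033},
    {"hand": -1, "x": -0.075, "y": -0.013, "z": 0.404, "roll": 0.033},
  ],
)

```text
time: 1.98
tool_pos: [0.3747, 0.2124, 0.0502]
tcp_rot: [2.46, 1.954, 0.002]
wrist_force: [0.8, 0.1, 0.2]
width: 1.001
grip_force: 0.0
```

>>> servo_tool(
  targets=[
    {"hand": 1, "x": 0, "y": 0, "z": 0, "roll": 0},
    {"hand": 1, "x": 0, "y": 0, "z": 0, "roll": 0},
    {"hand": 1, "x": 0, "y": 0, "z": 0, "roll": 0},
    {"hand": 1, "x": 0, "y": 0, "z": 0, "roll": 0},
    {"hand": 1, "x": 0, "y": 0, "z": 0, "roll": 0},
    {"hand": 1, "x": 0, "y": 0, "z": 0, "roll": 0},
    {"hand": 1, "x": 0, "y": 0, "z": 0, "roll": 0},
    {"hand": 1, "x": 0, "y": 0, "z": 0, "roll": 0},
  ],
  grip_force=30,
)

```text
time: 2.65
tool_pos: [0.3748, 0.2117, 0.0505]
tcp_rot: [2.462, 1.951, 0.003]
wrist_force: [-1.8, -0.4, 6.8]
width: 0.458
grip_force: 29.9
```

Run:
```python
from h import *
s=bot.read_state();print(s['tool_pos'],yaw(s['tcp_rot']),s['width'],s['grip_force'],s['q'])
```

```text
[0.37481276 0.21169809 0.0504727 ] -13.223034497903551 0.45838023533973465 29.939570724964142 [ 4.56096951e-01 -6.29344938e-03  2.27660605e+00  2.73587604e-04
  8.69455935e-01  6.86705258e-01]
```

Run:
```python
from h import *
go([.6405,-.242,.12]);go([.6405,-.242,.0505])
```

```text
xyz [-0.7616  0.725  -0.1391] roll 0.0 world turn 0 rows 12.7 0.0
xyz [-7.618e-01  7.248e-01 -1.000e-04] roll 0.0 world turn 0 rows 12.6 0.0
```

>>> servo_tool(
  targets=[
    {"hand": 1, "x": 0, "y": 0, "z": -0.06, "roll": 0},
    {"hand": 1, "x": 0, "y": 0, "z": -0.14, "roll": 0},
    {"hand": 1, "x": -0.05, "y": 0.05, "z": -0.14, "roll": 0},
    {"hand": 1, "x": -0.762, "y": 0.725, "z": -0.14, "roll": 0},
    {"hand": 1, "x": -0.762, "y": 0.725, "z": -0.14, "roll": 0},
    {"hand": 1, "x": -0.762, "y": 0.725, "z": -0.14, "roll": 0},
    {"hand": 1, "x": -0.762, "y": 0.725, "z": -0.14, "roll": 0},
    {"hand": 1, "x": -0.762, "y": 0.725, "z": -0.14, "roll": 0},
    {"hand": 1, "x": -0.762, "y": 0.725, "z": -0.14, "roll": 0},
    {"hand": 1, "x": -0.762, "y": 0.725, "z": -0.14, "roll": 0},
  ],
)

```text
time: 3.48
tool_pos: [0.5402, -0.073, 0.1194]
tcp_rot: [2.463, 1.95, 0.001]
wrist_force: [0.7, 0.5, -0.4]
width: 0.453
grip_force: 30.6
```

Run:
```python
from h import *
s=bot.read_state();print(s['tool_pos'],s['width'],s['grip_force']);go([.6405,-.242,.09])
```

```text
[ 0.54019458 -0.07296665  0.11944959] 0.4526088354210677 30.611656308174133
xyz [-0.2831  0.2727  0.059 ] roll 0.0 world turn 0 rows 4.8 0.0
```

>>> servo_tool(
  targets=[
    {"hand": 1, "x": -0.25, "y": 0.24, "z": 0, "roll": 0},
    {"hand": 1, "x": -0.25, "y": 0.24, "z": 0, "roll": 0},
    {"hand": 1, "x": -0.25, "y": 0.24, "z": 0, "roll": 0},
    {"hand": 1, "x": -0.25, "y": 0.24, "z": 0.05, "roll": 0},
    {"hand": 1, "x": -0.25, "y": 0.24, "z": 0.05, "roll": 0},
    {"hand": 1, "x": -0.25, "y": 0.24, "z": 0.05, "roll": 0},
    {"hand": 1, "x": -0.25, "y": 0.24, "z": 0.05, "roll": 0},
    {"hand": 1, "x": -0.25, "y": 0.24, "z": 0.05, "roll": 0},
  ],
)

```text
time: 4.15
tool_pos: [0.627, -0.2188, 0.0941]
tcp_rot: [-2.461, -1.95, 0.001]
wrist_force: [-0.4, -0.8, -0.5]
width: 0.457
grip_force: 30.6
```

Run:
```python
from m import *
s=bot.read_state();print(s['tool_pos'],s['width'],s['grip_force']);go([.6405,-.242,.06]);go([.6405,-.242,.0165])
ps=pose();im=snap('wrist','w2');np.savez('w2',p=ps[0],r=ps[1])
```

```text
[ 0.62700111 -0.21880004  0.09409007] 0.45684008180469066 30.63896119594574
xyz [-0.039   0.037   0.0681] roll 0.0 world turn 0 rows 1.0 0.0
xyz [-0.0391  0.0371  0.1551] roll 0.0 world turn 0 rows 2.0 0.0
```

View pics/w2.png

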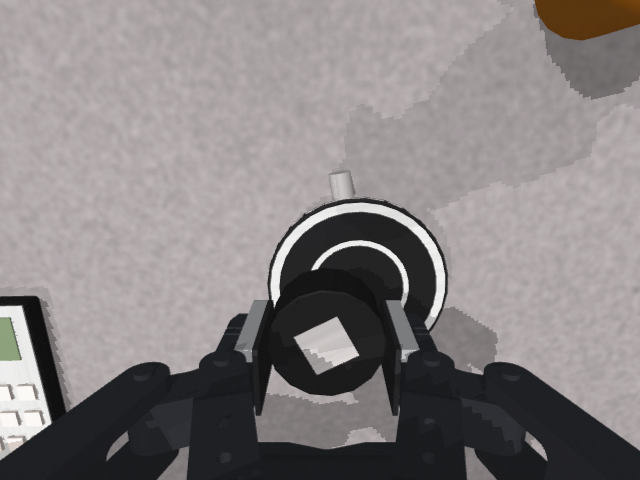

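The puck is held upright (square at (327,345)), with the stage just beyond. I'll check its centre in the grip, and the stage centre from this view.

Run:
```python
from m import *
d=np.load('w2.npz');ps=(d['p'],d['r']);im=cv2.cvtColor(cv2.imread('pics/w2.png'),cv2.COLOR_BGR2RGB)
g=cv2.cvtColor(im,cv2.COLOR_RGB2GRAY)
print('sq',fit('wrist',im,(285,312,368,380),120,255,ps,ps[0][2]+.0195,kind='r'),ps[0])
# outer edge of the black disc interior (inner edge of bright line), by radial scan of inner black->white
P=[]
for u in range(300,420,6):
    col=g[200:330,u]; 
    i=np.argmax(col>190); P.append(atz('wrist',u,200+i,.014,ps)[:2])
P=np.array(P)*1000
A=np.c_[2*P,np.ones(len(P))];c=np.linalg.lstsq(A,(P**2).sum(1),rcond=None)[0];r=np.sqrt(c[2]+c[0]**2+c[1]**2)
print('stage c',c[:2],r, (np.hypot(*(P-c[:2]).T)-r).round(1))
```

```text
sq (array([ 625.5, -218.3]), array([16. , 16.1]), 14.6) [ 0.62700111 -0.21880004  0.09409007]
stage c [ 638.1076087  -242.63101334] 49.20949084924565 [-0.1  0.1  0.1 -0.1  0.1 -0.1  0.  -0.2 -0.1  0.1  0.   0.1 -0.1 -0.1
  0.2  0.1 -0.2 -0.2  0.   0.1]
```

>>> servo_tool(
  targets=[
    {"hand": 1, "x": -0.04, "y": 0.036, "z": 0.05, "roll": 0},
    {"hand": 1, "x": -0.04, "y": 0.036, "z": 0.09, "roll": 0},
    {"hand": 1, "x": -0.04, "y": 0.036, "z": 0.12, "roll": 0},
    {"hand": 1, "x": -0.04, "y": 0.036, "z": 0.14, "roll": 0},
    {"hand": 1, "x": -0.04, "y": 0.036, "z": 0.15, "roll": 0},
    {"hand": 1, "x": -0.04, "y": 0.036, "z": 0.153, "roll": 0},
    {"hand": 1, "x": -0.04, "y": 0.036, "z": 0.153, "roll": 0},
    {"hand": 1, "x": -0.04, "y": 0.036, "z": 0.153, "roll": 0},
  ],
)

```text
time: 4.87
tool_pos: [0.6415, -0.2433, 0.019]
tcp_rot: [2.461, 1.951, 0.001]
wrist_force: [-0.4, 0.5, -0.5]
width: 0.457
grip_force: 30.7
```

Run:
```python
from m import *
s=bot.read_state();print(s['tool_pos'],s['width'],s['grip_force'],s['wrist_force']);go([.6401,-.243,.0165])
```

```text
[ 0.64152757 -0.2433128   0.018967  ] 0.4572227297918992 30.668039917945862 [-0.44000405  0.51097815 -0.47545731]
xyz [-0.     -0.0029  0.0049] roll 0.0 world turn 0 rows 0.1 0.0
```

>>> servo_tool(
  targets=[
    {"hand": 1, "x": 0, "y": -0.003, "z": 0.002, "roll": 0},
    {"hand": 1, "x": 0, "y": -0.003, "z": 0.004, "roll": 0},
    {"hand": 1, "x": 0, "y": -0.003, "z": 0.005, "roll": 0},
    {"hand": 1, "x": 0, "y": -0.003, "z": 0.005, "roll": 0},
    {"hand": 1, "x": 0, "y": -0.003, "z": 0.005, "roll": 0},
  ],
)

```text
time: 5.28
tool_pos: [0.6398, -0.2433, 0.0165]
tcp_rot: [2.462, 1.95, 0.001]
wrist_force: [-2.7, 0.2, 5.7]
width: 0.452
grip_force: 31.2
```

>>> servo_tool(
  targets=[
    {"hand": 0.2, "x": 0, "y": 0, "z": 0, "roll": 0},
    {"hand": -0.5, "x": 0, "y": 0, "z": 0, "roll": 0},
    {"hand": -1, "x": 0, "y": 0, "z": 0, "roll": 0},
    {"hand": -1, "x": 0, "y": 0, "z": 0, "roll": 0},
    {"hand": -1, "x": 0, "y": 0, "z": 0, "roll": 0},
    {"hand": -1, "x": 0, "y": 0, "z": -0.02, "roll": 0},
    {"hand": -1, "x": 0, "y": 0, "z": -0.07, "roll": 0},
    {"hand": -1, "x": 0, "y": 0, "z": -0.15, "roll": 0},
    {"hand": -1, "x": 0, "y": 0, "z": -0.2, "roll": 0},
    {"hand": -1, "x": 0, "y": 0, "z": -0.2, "roll": 0},
  ],
)

```text
time: 6.12
tool_pos: [0.6442, -0.2451, 0.1241]
tcp_rot: [2.453, 1.944, 0.01]
wrist_force: [0.8, -0.7, 1.6]
width: 1.0
grip_force: 0.0
```

Run:
```python
from m import *
t=snap('top','top2')
print('sq',fit('top',t,(441,207,459,226),110,255,None,.036,kind='r'))
print('stage',fit('top',t,(426,188,480,246),140,255,None,.014),fit('top',t,(433,199,469,233),110,255,None,.014))
print('ring',fit('top',t,(160,325,203,372),110,255,None,.048),'block',fit('top',t,(203,335,243,380),130,255,None,.048,kind='r'))
c=np.hstack([cv2.resize(t[185:247,420:482],(350,350),interpolation=2),cv2.resize(t[315:395,155:250],(415,350),interpolation=2)])
cv2.imwrite('pics/c2.png',c[:,:,::-1])
go([.375,.205,.13],-13)
```

```text
sq (array([ 640.8, -241.9]), array([16.3, 16.6]), 15.2)
stage (array([ 640.6, -242. ]), array([ 99.3, 100.8]), 77.1) (array([ 640.2, -241.8]), array([58.6, 59.3]), 111.8)
ring (array([421.1, 281.8]), array([ 76.8, 512.8]), 90.6) block (array([370.4, 212.6]), array([55.3, 60.7]), 71.4)
xyz [ 0.7528 -0.7266 -0.0258] roll -0.0012 world turn 0.2 rows 12.5 0.0
```

View pics/c2.png

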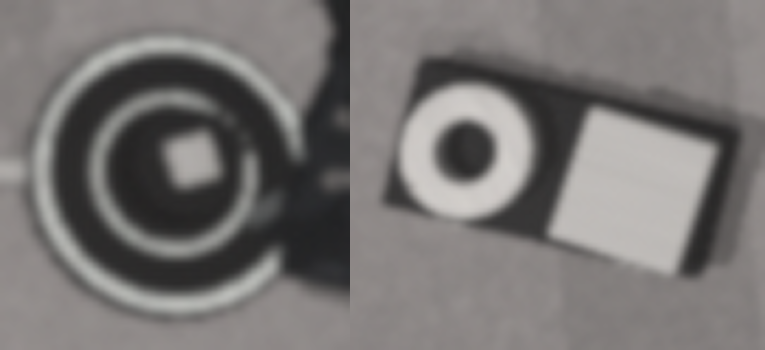

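The left crop shows the puck upright in the middle of the stage, with its square at (193,160). The right crop shows the block at (635,190) and the ring at (467,152), undisturbed. Now back to the pile.

>>> servo_tool(
  targets=[
    {"hand": -1, "x": 0.76, "y": -0.725, "z": -0.12, "roll": 0},
    {"hand": -1, "x": 0.76, "y": -0.725, "z": -0.12, "roll": 0},
    {"hand": -1, "x": 0.76, "y": -0.725, "z": -0.12, "roll": 0},
    {"hand": -1, "x": 0.76, "y": -0.725, "z": -0.12, "roll": 0},
    {"hand": -1, "x": 0.76, "y": -0.725, "z": -0.12, "roll": 0},
    {"hand": -1, "x": 0.76, "y": -0.725, "z": -0.12, "roll": 0},
    {"hand": -1, "x": 0.76, "y": -0.725, "z": -0.12, "roll": 0},
    {"hand": -1, "x": 0.76, "y": -0.725, "z": -0.12, "roll": 0},
    {"hand": -1, "x": 0.76, "y": -0.725, "z": -0.12, "roll": 0},
    {"hand": -1, "x": 0.76, "y": -0.725, "z": -0.12, "roll": 0},
  ],
)

```text
time: 7.0
tool_pos: [0.4274, 0.1149, 0.1619]
tcp_rot: [-2.462, -1.95, 0.002]
wrist_force: [1.3, 0.5, 1.0]
width: 0.999
grip_force: 0.0
```

>>> servo_tool(
  targets=[
    {"hand": -1, "x": 0.16, "y": -0.15, "z": 0, "roll": 0},
    {"hand": -1, "x": 0.16, "y": -0.15, "z": 0, "roll": 0},
    {"hand": -1, "x": 0.16, "y": -0.15, "z": 0, "roll": 0},
    {"hand": -1, "x": 0.16, "y": -0.15, "z": 0, "roll": 0},
    {"hand": -1, "x": 0.16, "y": -0.15, "z": 0, "roll": 0},
    {"hand": -1, "x": 0.16, "y": -0.15, "z": 0, "roll": 0},
  ],
)

```text
time: 7.5
tool_pos: [0.3746, 0.2084, 0.162]
tcp_rot: [2.461, 1.952, -0.002]
wrist_force: [-0.5, 0.5, 0.5]
width: 0.998
grip_force: 0.0
```

Run:
```python
from m import *
ps=pose();im=snap('wrist','w3');np.savez('w3',p=ps[0],r=ps[1]);print(ps[0],yaw(ps[1]))
def box(x,y,r,z):
    # pixel box about world point
    c=camera_info('wrist');T=c['T_tool_cam'];Rt=R.from_rotvec(ps[1]).as_matrix()@T[:3,:3];e=ps[0]+R.from_rotvec(ps[1]).as_matrix()@T[:3,3]
    q=[Rt.T@(np.array([x+a,y+b,z])-e) for a in(-r,r) for b in(-r,r)]
    uv=np.array([[c['cx']+c['fx']*k[0]/k[2],c['cy']+c['fy']*k[1]/k[2]] for k in q])
    return tuple(np.r_[np.clip(uv.min(0),0,[640,480]),np.clip(uv.max(0),0,[640,480])].astype(int))
b=box(.372,.212,.034,.048);print(b,'block',fit('wrist',im,b,165,255,ps,.048,kind='r'))
b=box(.3888,.2806,.03,.048);print(b,'ring',fit('wrist',im,b,165,255,ps,.048))
b=box(.38,.249,.078,.03);print(b,'case',fit('wrist',im,b,0,60,ps,.03,kind='r'))
```

```text
[0.37462176 0.20838174 0.16203638] -13.16746612572689
(np.int64(257), np.int64(167), np.int64(386), np.int64(291)) block (array([370.7, 211.1]), array([54.4, 54.3]), 71.5)
(np.int64(261), np.int64(48), np.int64(384), np.int64(177)) ring (array([388.5, 280.4]), array([53.9, 54. ]), 112.3)
(np.int64(168), np.int64(6), np.int64(458), np.int64(301)) case (array([381. , 251.5]), array([126.1,  63. ]), 75.6)
```

View pics/w3.png

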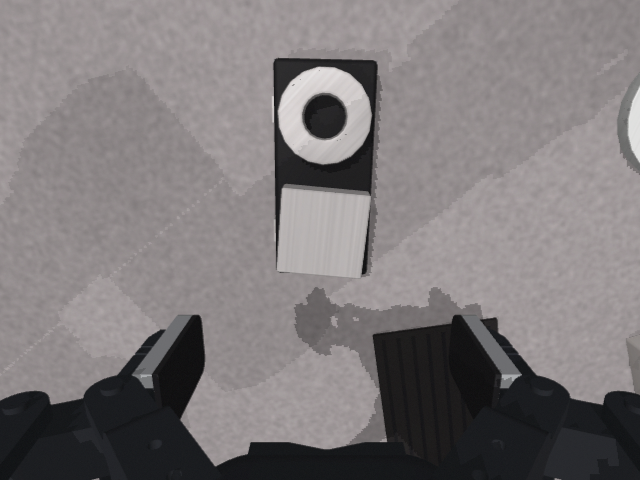

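The wrist view shows block (323,232) and ring (325,115), with nothing moved. The block is turned about 5° clockwise from the tool.

Run:
```python
from m import *
go([.3707,.2111,.027],-18.5)
```

```text
xyz [ 0.0042 -0.0097  0.2703] roll 0.0292 world turn -5.3 rows 3.2 0.7
```

>>> servo_tool(
  targets=[
    {"hand": -1, "x": 0.004, "y": -0.009, "z": 0.07, "roll": 0.029},
    {"hand": -1, "x": 0.004, "y": -0.009, "z": 0.14, "roll": 0.029},
    {"hand": -1, "x": 0.004, "y": -0.009, "z": 0.2, "roll": 0.029},
    {"hand": -1, "x": 0.004, "y": -0.009, "z": 0.24, "roll": 0.029},
    {"hand": -1, "x": 0.004, "y": -0.009, "z": 0.26, "roll": 0.029},
    {"hand": -1, "x": 0.004, "y": -0.009, "z": 0.269, "roll": 0.029},
    {"hand": -1, "x": 0.004, "y": -0.009, "z": 0.269, "roll": 0.029},
    {"hand": -1, "x": 0.004, "y": -0.009, "z": 0.269, "roll": 0.029},
  ],
)

```text
time: 8.22
tool_pos: [0.3723, 0.2119, 0.029]
tcp_rot: [2.549, 1.835, 0.002]
wrist_force: [1.0, -0.5, 0.5]
width: 0.998
grip_force: 0.0
```

>>> servo_tool(
  targets=[
    {"hand": 1, "x": 0, "y": 0, "z": 0, "roll": 0},
    {"hand": 1, "x": 0, "y": 0, "z": 0, "roll": 0},
    {"hand": 1, "x": 0, "y": 0, "z": 0, "roll": 0},
    {"hand": 1, "x": 0, "y": 0, "z": 0, "roll": 0},
    {"hand": 1, "x": 0, "y": 0, "z": 0, "roll": 0},
    {"hand": 1, "x": 0, "y": 0, "z": 0, "roll": 0},
    {"hand": 1, "x": 0, "y": 0, "z": 0, "roll": 0},
  ],
  grip_force=60,
)

```text
time: 8.8
tool_pos: [0.3727, 0.2125, 0.0299]
tcp_rot: [2.547, 1.837, 0.005]
wrist_force: [0.0, -2.0, 6.2]
width: 0.641
grip_force: 64.2
```

>>> servo_tool(
  targets=[
    {"hand": 1, "x": 0, "y": 0, "z": -0.01, "roll": 0},
    {"hand": 1, "x": 0, "y": 0, "z": -0.05, "roll": 0},
    {"hand": 1, "x": 0, "y": 0, "z": -0.12, "roll": 0},
    {"hand": 1, "x": 0, "y": 0, "z": -0.18, "roll": 0},
    {"hand": 1, "x": 0, "y": 0, "z": -0.18, "roll": 0},
  ],
)

```text
time: 9.22
tool_pos: [0.3748, 0.214, 0.1242]
tcp_rot: [2.547, 1.836, 0.017]
wrist_force: [2.7, 1.5, -2.4]
width: 0.636
grip_force: 65.5
```

Run:
```python
from m import *
s=bot.read_state();print(s['tool_pos'],yaw(s['tcp_rot']),s['width'],s['grip_force'],s['wrist_force']);go([.6492,.0109,.09],7.1);go([.6492,.0109,.09],7.1-90)
```

```text
[0.37483659 0.2139523  0.12421343] -18.42363913017174 0.6362799426926035 65.47709941864014 [ 2.71157416  1.46185208 -2.43904886]
xyz [-0.2124  0.6484  0.0718] roll -0.1418 world turn 25.5 rows 8.2 3.6
xyz [-0.2124  0.6484  0.0718] roll 0.3582 world turn -64.5 rows 8.2 9.0
```

>>> servo_tool(
  targets=[
    {"hand": 1, "x": -0.21, "y": 0.64, "z": 0, "roll": -0.142},
    {"hand": 1, "x": -0.21, "y": 0.64, "z": 0, "roll": -0.142},
    {"hand": 1, "x": -0.21, "y": 0.64, "z": 0, "roll": -0.142},
    {"hand": 1, "x": -0.21, "y": 0.64, "z": 0, "roll": -0.142},
    {"hand": 1, "x": -0.21, "y": 0.64, "z": 0, "roll": -0.142},
    {"hand": 1, "x": -0.21, "y": 0.64, "z": 0, "roll": -0.142},
    {"hand": 1, "x": -0.21, "y": 0.64, "z": 0, "roll": -0.142},
    {"hand": 1, "x": -0.21, "y": 0.64, "z": 0, "roll": -0.142},
    {"hand": 1, "x": -0.21, "y": 0.64, "z": 0, "roll": -0.142},
    {"hand": 1, "x": -0.21, "y": 0.64, "z": 0, "roll": -0.142},
  ],
)

```text
time: 10.05
tool_pos: [0.6438, 0.008, 0.1166]
tcp_rot: [2.082, 2.351, -0.001]
wrist_force: [-0.1, 1.1, -4.1]
width: 0.639
grip_force: 65.8
```

>>> servo_tool(
  targets=[
    {"hand": 1, "x": 0, "y": 0, "z": 0.05, "roll": 0},
    {"hand": 1, "x": 0, "y": 0, "z": 0.07, "roll": 0},
    {"hand": 1, "x": 0, "y": 0, "z": 0.07, "roll": 0},
    {"hand": 1, "x": 0, "y": 0, "z": 0.07, "roll": 0},
  ],
)

```text
time: 10.38
tool_pos: [0.6385, 0.0117, 0.0807]
tcp_rot: [-2.075, -2.353, 0.006]
wrist_force: [-1.1, 0.6, -3.9]
width: 0.64
grip_force: 65.7
```

Run:
```python
from m import *
s=bot.read_state();print(s['tool_pos'],yaw(s['tcp_rot']),s['width'],s['grip_force'],s['wrist_force']);go([.649,.0125,.045],7.1)
ps=pose();im=snap('wrist','w4');np.savez('w4',p=ps[0],r=ps[1])
```

```text
[0.63850157 0.01168881 0.08068216] 7.16453451995009 0.6398874904846926 65.65578103065491 [-1.1456302   0.60900067 -3.9230133 ]
xyz [-0.0011  0.0214  0.0712] roll 0.0004 world turn -0.1 rows 0.9 0.0
```

View pics/w4.png

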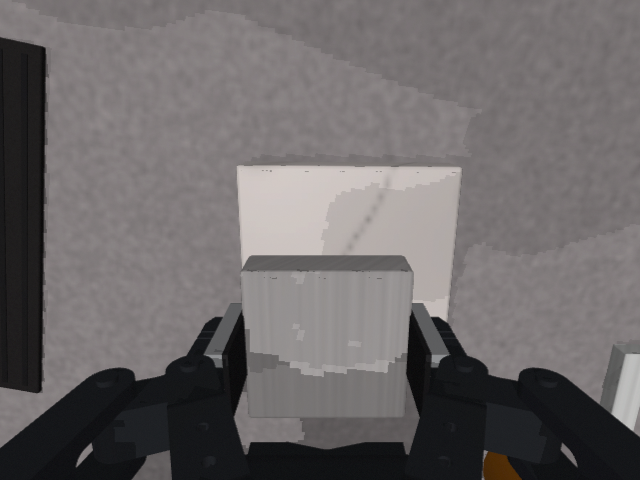

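The block is held square, its top face spanning (244–412, 270–416). The plate beneath has its far edge at row 166 and its corners at (238,166) and (461,166). I'll check the relative centring.

Run:
```python
from m import *
d=np.load('w4.npz');ps=(d['p'],d['r']);zt=ps[0][2]+.0181
M=R.from_rotvec(ps[1]).as_matrix()
tl=lambda u,v,z:((atz('wrist',u,v,z,ps)-ps[0])@M*1000).round(1)
for q in((244,270),(412,270),(405,416),(249,416)):print('blk',tl(*q,zt))
for q in((238,167),(461,167),(240.5,250),(455,250)):print('plate',tl(*q,.02))
```

```text
blk [ 26.9 -27.8 -17.9]
blk [ 27.   25.2 -18.2]
blk [-27.7  25.9 -18.3]
blk [-27.9 -29.1 -18. ]
plate [ 50.4 -44.1  61. ]
plate [50.4 62.7 60.4]
plate [  8.6 -45.4  60.9]
plate [ 8.8 63.5 60.3]
```

>>> servo_tool(
  targets=[
    {"hand": 1, "x": -0.004, "y": 0.021, "z": 0.0, "roll": 0},
    {"hand": 1, "x": -0.004, "y": 0.021, "z": 0.04, "roll": 0},
    {"hand": 1, "x": -0.004, "y": 0.021, "z": 0.07, "roll": 0},
    {"hand": 1, "x": -0.004, "y": 0.021, "z": 0.09, "roll": 0},
    {"hand": 1, "x": -0.004, "y": 0.021, "z": 0.105, "roll": 0},
    {"hand": 1, "x": -0.004, "y": 0.021, "z": 0.112, "roll": 0},
    {"hand": 1, "x": -0.004, "y": 0.021, "z": 0.112, "roll": 0},
    {"hand": 1, "x": -0.004, "y": 0.021, "z": 0.112, "roll": 0},
  ],
)

```text
time: 11.1
tool_pos: [0.6526, 0.0104, 0.0276]
tcp_rot: [2.079, 2.355, 0.001]
wrist_force: [-0.1, 0.5, -3.9]
width: 0.635
grip_force: 65.7
```

Run:
```python
from m import *
s=bot.read_state();print(s['tool_pos'],s['wrist_force']);go([.6492,.011,.0202])
ps=pose();im=snap('wrist','w5');zt=ps[0][2]+.0181
M=R.from_rotvec(ps[1]).as_matrix()
g=cv2.cvtColor(im,cv2.COLOR_RGB2GRAY)
print(g[100:300:3,320]);print(g[220,180:260:2],g[220,420:500:2])
np.savez('w5',p=ps[0],r=ps[1])
```

```text
[0.65257326 0.01037966 0.02762546] [-0.12248697  0.51885012 -3.94310978]
xyz [ 0.0021 -0.0066  0.0148] roll 0.0 world turn 0 rows 0.2 0.0
[127 128 128 127 127 124 122 120 118 120 121 126 130 130 130 128 126 125
 125 114 112 112 112 116 126 185 195 195 195 194 193 194 193 193 193 193
 193 193 193 193 193 192 192 192 192 176 174 172 173 173 173 173  93  92
  92  94  95 125 141 141 141 141 141 141 141 141 141]
[196 195 195 195 196 195 197 197 197 197 197 197 197 197 197 197 197 196
 196 196 197 197 197 197 197 196 195 196 197 196 196 197 196 197 196 196
 196 197 195 195] [169 169 169 169 168 168 168 168 168 167 168 167 167 168 168 167 167 168
 165 164 163 151 140 116 116 114 112 111 113 113 115 116 117 116 116 115
 116 116 116 114]
```

Run:
```python
from m import *
d=np.load('w5.npz');ps=(d['p'],d['r']);zt=ps[0][2]+.0181
g=cv2.imread('pics/w5.png',0);M=R.from_rotvec(ps[1]).as_matrix()
tl=lambda u,v,z:((atz('wrist',u,v,z,ps)-ps[0])@M*1000).round(1)
L=[u for u in range(100,240) if g[220,u]>160][0];Rr=[u for u in range(400,500) if g[220,u]>155][-1]
print(L,Rr,tl(L,220,.02),tl(Rr,220,.02),tl(320,174,.02),tl(320,174,.018))
r=g[340];print('blk row340',r[230:260],r[395:425]);
```

```text
171 461 [ 37.  -58.8   7.6] [37.  47.7  7.7] [53.8 -4.   7.6] [53.5 -4.   9.6]
blk row340 [ 17  17  16  16  11  14  11  10  11  10  10  11  11  13  23  64 100 103
 101 111 143 142 141 142 141 142 141 143 143 141] [141 141 139 141 142 144 143 141 140 138 140 139 122  40  13  11  11  10
  13  11  11  10  12  13  10  16  16  19  16  20]
```

>>> servo_tool(
  targets=[
    {"hand": 1, "x": 0, "y": -0.0075, "z": 0.004, "roll": 0},
    {"hand": 1, "x": 0, "y": -0.0075, "z": 0.008, "roll": 0},
    {"hand": 1, "x": 0, "y": -0.0075, "z": 0.011, "roll": 0},
    {"hand": 1, "x": 0, "y": -0.0075, "z": 0.013, "roll": 0},
    {"hand": 1, "x": 0, "y": -0.0075, "z": 0.014, "roll": 0},
    {"hand": 1, "x": 0, "y": -0.0075, "z": 0.014, "roll": 0},
  ],
)

```text
time: 11.65
tool_pos: [0.6483, 0.0099, 0.0201]
tcp_rot: [-2.079, -2.355, 0.0]
wrist_force: [-0.4, 0.3, -3.5]
width: 0.637
grip_force: 65.8
```

>>> servo_tool(
  targets=[
    {"hand": 1, "x": 0, "y": 0, "z": 0.001, "roll": 0},
    {"hand": 1, "x": 0, "y": 0, "z": 0.002, "roll": 0},
    {"hand": 1, "x": 0, "y": 0, "z": 0.003, "roll": 0},
    {"hand": 1, "x": 0, "y": 0, "z": 0.003, "roll": 0},
  ],
)

```text
time: 11.98
tool_pos: [0.6484, 0.0098, 0.02]
tcp_rot: [2.079, 2.355, 0.0]
wrist_force: [-4.2, -0.7, 6.2]
width: 0.639
grip_force: 66.8
```

Contact made. Release, rise and check.

>>> servo_tool(
  targets=[
    {"hand": 0, "x": 0, "y": 0, "z": 0, "roll": 0},
    {"hand": -0.7, "x": 0, "y": 0, "z": 0, "roll": 0},
    {"hand": -1, "x": 0, "y": 0, "z": 0, "roll": 0},
    {"hand": -1, "x": 0, "y": 0, "z": 0, "roll": 0},
    {"hand": -1, "x": 0, "y": 0, "z": 0, "roll": 0},
    {"hand": -1, "x": 0, "y": 0, "z": -0.02, "roll": 0},
    {"hand": -1, "x": 0, "y": 0, "z": -0.08, "roll": 0},
    {"hand": -1, "x": 0, "y": 0, "z": -0.16, "roll": 0},
    {"hand": -1, "x": 0, "y": 0, "z": -0.24, "roll": 0},
    {"hand": -1, "x": 0, "y": 0, "z": -0.24, "roll": 0},
  ],
)

```text
time: 12.82
tool_pos: [0.6549, 0.0098, 0.1498]
tcp_rot: [2.071, 2.346, 0.017]
wrist_force: [1.2, -0.1, 2.1]
width: 1.0
grip_force: 0.0
```

Run:
```python
from m import *
ps=pose();im=snap('wrist','w6');np.savez('w6',p=ps[0],r=ps[1]);print(ps[0],yaw(ps[1]))
snap('top','top3')
go([.3885,.2804,.13],-13)
```

```text
[0.65486279 0.00977839 0.14975181] 7.12933750702566
xyz [ 0.6021 -0.4539  0.0218] roll 0.1118 world turn -20.1 rows 9.0 2.8
```

View pics/w6.png

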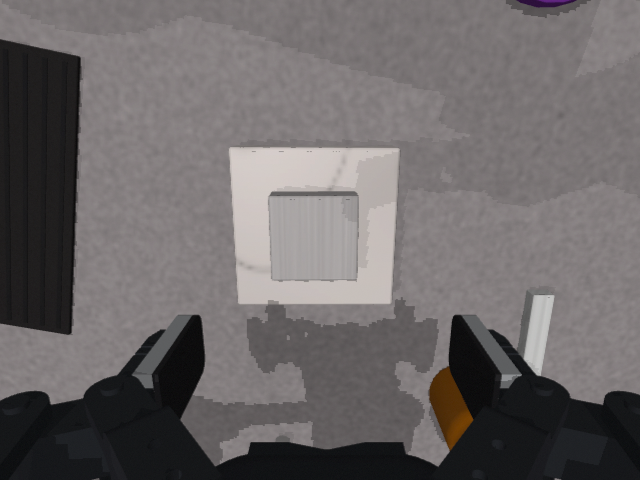

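The block lies flat on the plate: plate corners (230,148), (399,148), (391,303), (239,303); block top face (268–357, 197–281). I'll verify the centring and go to the ring.

Run:
```python
from m import *
d=np.load('w6.npz');ps=(d['p'],d['r'])
f=lambda q,z:np.array([atz('wrist',*k,z,ps)[:2]*1000 for k in q])
P=f([(230,148),(399,148),(391,303),(239,303)],.02);B=f([(268,196.5),(357,196.5),(357,280.5),(271,280.5)],.038)
print(P.mean(0),B.mean(0),B.mean(0)-P.mean(0))
```

```text
[647.67118396   9.75091107] [646.97868413   7.91308344] [-0.69249983 -1.83782763]
```

>>> servo_tool(
  targets=[
    {"hand": -1, "x": 0.602, "y": -0.454, "z": 0, "roll": 0.112},
    {"hand": -1, "x": 0.602, "y": -0.454, "z": 0, "roll": 0.112},
    {"hand": -1, "x": 0.602, "y": -0.454, "z": 0, "roll": 0.112},
    {"hand": -1, "x": 0.602, "y": -0.454, "z": 0, "roll": 0.112},
    {"hand": -1, "x": 0.602, "y": -0.454, "z": 0, "roll": 0.112},
    {"hand": -1, "x": 0.602, "y": -0.454, "z": 0, "roll": 0.112},
    {"hand": -1, "x": 0.602, "y": -0.454, "z": 0, "roll": 0.112},
    {"hand": -1, "x": 0.602, "y": -0.454, "z": 0, "roll": 0.112},
    {"hand": -1, "x": 0.602, "y": -0.454, "z": 0, "roll": 0.112},
    {"hand": -1, "x": 0.602, "y": -0.454, "z": 0, "roll": 0.112},
  ],
)

```text
time: 13.75
tool_pos: [0.3797, 0.2833, 0.1368]
tcp_rot: [-2.452, -1.959, 0.007]
wrist_force: [0.3, 0.5, 0.1]
width: 1.001
grip_force: 0.0
```

>>> servo_tool(
  targets=[
    {"hand": -1, "x": 0, "y": 0, "z": 0, "roll": 0},
    {"hand": -1, "x": 0, "y": 0, "z": 0, "roll": 0},
    {"hand": -1, "x": 0, "y": 0, "z": 0, "roll": 0},
  ],
)

```text
time: 14.0
tool_pos: [0.3861, 0.2795, 0.1379]
tcp_rot: [2.46, 1.954, -0.002]
wrist_force: [-0.2, 0.0, -0.8]
width: 1.002
grip_force: 0.0
```

Run:
```python
from m import *
ps=pose();im=snap('wrist','w7');np.savez('w7',p=ps[0],r=ps[1]);print(ps[0],yaw(ps[1]))
def box(x,y,r,z):
    c=camera_info('wrist');T=c['T_tool_cam'];Rt=R.from_rotvec(ps[1]).as_matrix()@T[:3,:3];e=ps[0]+R.from_rotvec(ps[1]).as_matrix()@T[:3,3]
    q=[Rt.T@(np.array([x+a,y+b,z])-e) for a in(-r,r) for b in(-r,r)]
    uv=np.array([[c['cx']+c['fx']*k[0]/k[2],c['cy']+c['fy']*k[1]/k[2]] for k in q])
    return tuple(np.r_[np.clip(uv.min(0),0,[640,480]),np.clip(uv.max(0),0,[640,480])].astype(int))
b=box(.3888,.2806,.03,.048);rg=fit('wrist',im,b,165,255,ps,.048);print('ring',rg)
go([*rg[0]/1000,.028],-13)
```

```text
[0.38612239 0.27946665 0.13794596] -13.086689268704182
ring (array([388.6, 280.7]), array([53.8, 54.3]), 20.8)
xyz [0.0038 0.0037 0.2202] roll -0.0008 world turn 0.1 rows 2.6 0.0
```

>>> servo_tool(
  targets=[
    {"hand": -1, "x": 0.004, "y": 0.004, "z": 0.06, "roll": 0},
    {"hand": -1, "x": 0.004, "y": 0.004, "z": 0.12, "roll": 0},
    {"hand": -1, "x": 0.004, "y": 0.004, "z": 0.17, "roll": 0},
    {"hand": -1, "x": 0.004, "y": 0.004, "z": 0.2, "roll": 0},
    {"hand": -1, "x": 0.004, "y": 0.004, "z": 0.215, "roll": 0},
    {"hand": -1, "x": 0.004, "y": 0.004, "z": 0.22, "roll": 0},
    {"hand": -1, "x": 0.004, "y": 0.004, "z": 0.22, "roll": 0},
    {"hand": -1, "x": 0.004, "y": 0.004, "z": 0.22, "roll": 0},
  ],
)

```text
time: 14.72
tool_pos: [0.3894, 0.2821, 0.0295]
tcp_rot: [2.46, 1.953, 0.003]
wrist_force: [0.6, -0.5, 0.1]
width: 1.001
grip_force: 0.0
```

>>> servo_tool(
  targets=[
    {"hand": 1, "x": 0, "y": 0, "z": 0, "roll": 0},
    {"hand": 1, "x": 0, "y": 0, "z": 0, "roll": 0},
    {"hand": 1, "x": 0, "y": 0, "z": 0, "roll": 0},
    {"hand": 1, "x": 0, "y": 0, "z": 0, "roll": 0},
    {"hand": 1, "x": 0, "y": 0, "z": 0, "roll": 0},
    {"hand": 1, "x": 0, "y": 0, "z": 0, "roll": 0},
    {"hand": 1, "x": 0, "y": 0, "z": 0, "roll": 0},
  ],
  grip_force=60,
)

```text
time: 15.3
tool_pos: [0.3895, 0.2826, 0.0306]
tcp_rot: [2.458, 1.955, 0.005]
wrist_force: [0.5, -2.1, 7.4]
width: 0.629
grip_force: 62.0
```

>>> servo_tool(
  targets=[
    {"hand": 1, "x": 0, "y": 0, "z": -0.01, "roll": 0},
    {"hand": 1, "x": 0, "y": 0, "z": -0.05, "roll": 0},
    {"hand": 1, "x": 0, "y": 0, "z": -0.12, "roll": 0},
    {"hand": 1, "x": 0, "y": 0, "z": -0.18, "roll": 0},
    {"hand": 1, "x": 0, "y": 0, "z": -0.18, "roll": 0},
    {"hand": 1, "x": 0, "y": 0, "z": -0.18, "roll": 0},
  ],
)

```text
time: 15.8
tool_pos: [0.3896, 0.283, 0.121]
tcp_rot: [2.459, 1.955, 0.008]
wrist_force: [-0.6, -0.4, -1.9]
width: 0.629
grip_force: 64.0
```

Run:
```python
from m import *
s=bot.read_state();print(s['tool_pos'],yaw(s['tcp_rot']),s['width'],s['grip_force'],s['wrist_force']);go([.6323,.2278,.12])
```

```text
[0.38956009 0.28303229 0.1209528 ] -13.020921307665594 0.6288407209066315 64.00421340018511 [-0.6286066  -0.38771409 -1.89449784]
xyz [0.0017 0.4979 0.0037] roll 0.0 world turn 0 rows 6.0 0.0
```

>>> servo_tool(
  targets=[
    {"hand": 1, "x": 0.001, "y": 0.08, "z": 0, "roll": 0},
    {"hand": 1, "x": 0.001, "y": 0.16, "z": 0, "roll": 0},
    {"hand": 1, "x": 0.001, "y": 0.24, "z": 0, "roll": 0},
    {"hand": 1, "x": 0.001, "y": 0.32, "z": 0, "roll": 0},
    {"hand": 1, "x": 0.001, "y": 0.4, "z": 0, "roll": 0},
    {"hand": 1, "x": 0.001, "y": 0.4, "z": 0, "roll": 0},
    {"hand": 1, "x": 0.001, "y": 0.4, "z": 0, "roll": 0},
    {"hand": 1, "x": 0.001, "y": 0.4, "z": 0, "roll": 0},
  ],
)

```text
time: 16.47
tool_pos: [0.581, 0.2365, 0.1158]
tcp_rot: [-2.458, -1.953, 0.008]
wrist_force: [-1.3, -0.3, -2.7]
width: 0.628
grip_force: 64.3
```

Run:
```python
from m import *
ps=pose();im=snap('wrist','w8');np.savez('w8',p=ps[0],r=ps[1]);print(ps[0],yaw(ps[1]))
```

```text
[0.58097492 0.23652539 0.11581062] -13.077322634811265
```

View pics/w8.png

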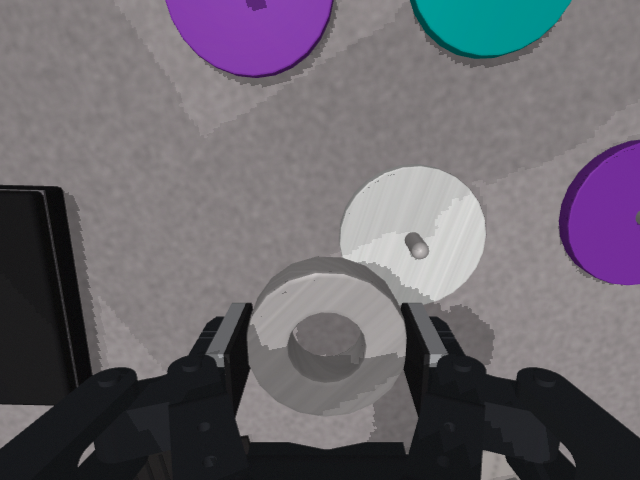

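The ring is held level (centre about (327,344)). The silver stand is at about (413,233), with its pin head at (419,250).

Run:
```python
from m import *
d=np.load('w8.npz');ps=(d['p'],d['r']);im=cv2.imread('pics/w8.png')[:,:,::-1].copy();M=R.from_rotvec(ps[1]).as_matrix()
g=cv2.cvtColor(im,cv2.COLOR_RGB2GRAY)
# disc rim from outside, upper part
pts=[]
for a in np.radians(np.arange(-190,20,5)):
    for r in range(95,45,-1):
        u,v=413+r*np.cos(a),236+r*np.sin(a)
        if g[int(round(v)),int(round(u))]>185: pts.append(atz('wrist',u,v,.012,ps)[:2]*1000);break
P=np.array(pts)
for _ in range(3):
    A=np.c_[2*P,np.ones(len(P))];c=np.linalg.lstsq(A,(P**2).sum(1),rcond=None)[0];r=np.sqrt(c[2]+c[0]**2+c[1]**2)
    e=np.hypot(*(P-c[:2]).T)-r;P=P[abs(e)<max(1,2*e.std())]
print('disc',c[:2],r,e.std(),len(P))
print('pin head',atz('wrist',419,249,.036,ps)*1000,'base',atz('wrist',411,238,.012,ps)*1000)
zt=ps[0][2]+.048-.0303
for q in((249,344),(406,344),(327,272.5),(327,415)):print(((atz('wrist',*q,zt,ps)-ps[0])@M*1000).round(1))
c2=c[:2]/1000;go([*c2,.05]);
```

```text
disc [630.38369351 226.49295737] 43.51686285117026 0.29959962804839646 42
pin head [629.74650277 227.78864103  36.        ] base [629.75539918 227.23548936  12.        ]
[ -0.2 -27.4 -17.6]
[ -0.   25.  -17.8]
[ 25.4  -1.4 -17.8]
[-28.4  -1.3 -17.6]
xyz [0.0025 0.1022 0.1322] roll 0.0 world turn 0 rows 2.0 0.0
```

>>> servo_tool(
  targets=[
    {"hand": 1, "x": 0.007, "y": 0.06, "z": 0, "roll": 0},
    {"hand": 1, "x": 0.007, "y": 0.105, "z": 0, "roll": 0},
    {"hand": 1, "x": 0.007, "y": 0.105, "z": 0.05, "roll": 0},
    {"hand": 1, "x": 0.007, "y": 0.105, "z": 0.1, "roll": 0},
    {"hand": 1, "x": 0.007, "y": 0.105, "z": 0.12, "roll": 0},
    {"hand": 1, "x": 0.007, "y": 0.105, "z": 0.12, "roll": 0},
    {"hand": 1, "x": 0.007, "y": 0.105, "z": 0.12, "roll": 0},
    {"hand": 1, "x": 0.007, "y": 0.105, "z": 0.12, "roll": 0},
  ],
)

```text
time: 17.18
tool_pos: [0.6352, 0.2296, 0.0599]
tcp_rot: [2.458, 1.956, 0.002]
wrist_force: [0.7, -0.7, -2.0]
width: 0.626
grip_force: 64.4
```

Run:
```python
from m import *
ps=pose();im=snap('wrist','w9');np.savez('w9',p=ps[0],r=ps[1]);M=R.from_rotvec(ps[1]).as_matrix()
print(ps[0]);T=np.array([.6305,.2272,0])+M@[.0015,.0012,0];print(T);go([*T[:2],.0126])
cv2.imwrite('pics/w9c.png',im[200:480,160:500,::-1])
```

```text
[0.63516317 0.22956204 0.05993864]
[6.32006417e-01 2.28391931e-01 2.97491803e-06]
xyz [-0.0041 -0.0071  0.0958] roll 0.0 world turn 0 rows 1.2 0.0
```

View pics/w9c.png

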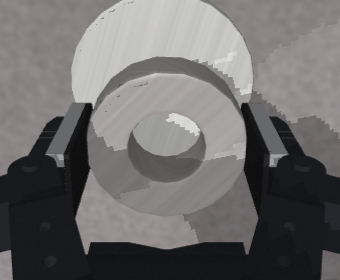

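>>> servo_tool(
  targets=[
    {"hand": 1, "x": -0.003, "y": -0.006, "z": 0, "roll": 0},
    {"hand": 1, "x": -0.003, "y": -0.006, "z": 0.03, "roll": 0},
    {"hand": 1, "x": -0.003, "y": -0.006, "z": 0.045, "roll": 0},
    {"hand": 1, "x": -0.003, "y": -0.006, "z": 0.055, "roll": 0},
    {"hand": 1, "x": -0.003, "y": -0.006, "z": 0.065, "roll": 0},
    {"hand": 1, "x": -0.003, "y": -0.006, "z": 0.065, "roll": 0},
  ],
)

```text
time: 17.73
tool_pos: [0.6303, 0.2275, 0.0239]
tcp_rot: [-2.458, -1.954, 0.005]
wrist_force: [0.0, 0.3, -2.8]
width: 0.628
grip_force: 64.4
```

>>> servo_tool(
  targets=[
    {"hand": 1, "x": 0, "y": 0.001, "z": 0.01, "roll": 0},
    {"hand": 1, "x": 0, "y": 0.001, "z": 0.015, "roll": 0},
    {"hand": 1, "x": 0, "y": 0.001, "z": 0.019, "roll": 0},
    {"hand": 1, "x": 0, "y": 0.001, "z": 0.021, "roll": 0},
    {"hand": 1, "x": 0, "y": 0.001, "z": 0.021, "roll": 0},
    {"hand": 1, "x": 0, "y": 0.001, "z": 0.021, "roll": 0},
  ],
)

```text
time: 18.23
tool_pos: [0.6324, 0.228, 0.0157]
tcp_rot: [2.459, 1.955, 0.0]
wrist_force: [0.6, 0.6, -3.2]
width: 0.628
grip_force: 64.4
```

>>> servo_tool(
  targets=[
    {"hand": 1, "x": 0, "y": 0, "z": 0.002, "roll": 0},
    {"hand": 1, "x": 0, "y": 0, "z": 0.004, "roll": 0},
    {"hand": 1, "x": 0, "y": 0, "z": 0.005, "roll": 0},
    {"hand": 1, "x": 0, "y": 0, "z": 0.005, "roll": 0},
    {"hand": 1, "x": 0, "y": 0, "z": 0.005, "roll": 0},
  ],
)

```text
time: 18.65
tool_pos: [0.6321, 0.2279, 0.013]
tcp_rot: [-2.459, -1.955, 0.0]
wrist_force: [-0.4, 0.1, -1.3]
width: 0.625
grip_force: 64.4
```

>>> servo_tool(
  targets=[
    {"hand": 1, "x": 0, "y": 0, "z": 0.001, "roll": 0},
    {"hand": 1, "x": 0, "y": 0, "z": 0.002, "roll": 0},
    {"hand": 1, "x": 0, "y": 0, "z": 0.002, "roll": 0},
  ],
)

```text
time: 18.9
tool_pos: [0.6323, 0.228, 0.0128]
tcp_rot: [2.459, 1.955, 0.0]
wrist_force: [-1.7, -1.7, 2.5]
width: 0.626
grip_force: 64.8
```

>>> servo_tool(
  targets=[
    {"hand": 0, "x": 0, "y": 0, "z": 0, "roll": 0},
    {"hand": -0.7, "x": 0, "y": 0, "z": 0, "roll": 0},
    {"hand": -1, "x": 0, "y": 0, "z": 0, "roll": 0},
    {"hand": -1, "x": 0, "y": 0, "z": 0, "roll": 0},
    {"hand": -1, "x": 0, "y": 0, "z": 0, "roll": 0},
    {"hand": -1, "x": 0, "y": 0, "z": -0.02, "roll": 0},
    {"hand": -1, "x": 0, "y": 0, "z": -0.08, "roll": 0},
    {"hand": -1, "x": 0, "y": 0, "z": -0.16, "roll": 0},
    {"hand": -1, "x": 0, "y": 0, "z": -0.24, "roll": 0},
    {"hand": -1, "x": 0, "y": 0, "z": -0.24, "roll": 0},
  ],
)

```text
time: 19.73
tool_pos: [0.6385, 0.23, 0.1436]
tcp_rot: [2.454, 1.951, 0.025]
wrist_force: [1.7, 1.4, 2.5]
width: 1.003
grip_force: 0.0
```

Run:
```python
from m import *
ps=pose();im=snap('wrist','w10');np.savez('w10',p=ps[0],r=ps[1]);print(ps[0],yaw(ps[1]))
cv2.imwrite('pics/w10c.png',im[60:400,0:480,::-1])
go([.383,.2465,.13],-13)
```

```text
[0.63852913 0.23000083 0.14356772] -13.03639199776232
xyz [-0.0816 -0.5029  0.014 ] roll -0.0002 world turn 0.0 rows 6.1 0.0
```

View pics/w10c.png

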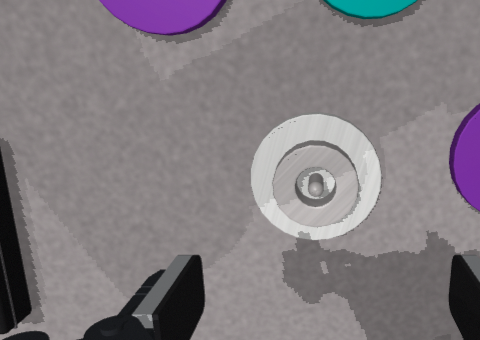

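The ring lies flat on the stand with the pin up through its hole, at (316,183). Now the case.

>>> servo_tool(
  targets=[
    {"hand": -1, "x": -0.08, "y": -0.5, "z": -0.1, "roll": 0},
    {"hand": -1, "x": -0.08, "y": -0.5, "z": -0.1, "roll": 0},
    {"hand": -1, "x": -0.08, "y": -0.5, "z": -0.1, "roll": 0},
    {"hand": -1, "x": -0.08, "y": -0.5, "z": -0.1, "roll": 0},
    {"hand": -1, "x": -0.08, "y": -0.5, "z": -0.1, "roll": 0},
    {"hand": -1, "x": -0.08, "y": -0.5, "z": -0.1, "roll": 0},
    {"hand": -1, "x": -0.08, "y": -0.5, "z": -0.1, "roll": 0},
    {"hand": -1, "x": -0.08, "y": -0.5, "z": -0.1, "roll": 0},
    {"hand": -1, "x": -0.08, "y": -0.5, "z": -0.1, "roll": 0},
    {"hand": -1, "x": -0.08, "y": -0.5, "z": -0.1, "roll": 0},
  ],
)

```text
time: 20.62
tool_pos: [0.3808, 0.2454, 0.182]
tcp_rot: [2.459, 1.954, 0.001]
wrist_force: [1.3, 0.4, 0.0]
width: 1.0
grip_force: 0.0
```

Run:
```python
from m import *
ps=pose();im=snap('wrist','w11');np.savez('w11',p=ps[0],r=ps[1]);print(ps[0],yaw(ps[1]))
c=camera_info('wrist');Rm=R.from_rotvec(ps[1]).as_matrix();T=c['T_tool_cam'];Rt=Rm@T[:3,:3];e=ps[0]+Rm@T[:3,3]
k=Rt.T@(np.array([.382,.249,.03])-e);u,v=int(c['cx']+c['fx']*k[0]/k[2]),int(c['cy']+c['fy']*k[1]/k[2])
b=(u-70,max(v-130,0),u+70,min(v+130,330));print(b)
print('case',fit('wrist',im,b,0,75,ps,.03,kind='r'))
t=snap('top','top4');g=cv2.cvtColor(t,cv2.COLOR_RGB2GRAY)
print('case top',fit('top',t,(158,322,250,384),0,75,None,.03,kind='r'))
cv2.imwrite('pics/w11c.png',im[:,:,::-1])
```

```text
[0.380827   0.24543635 0.18201156] -13.047187760531301
(258, 87, 398, 330)
case (array([379.7, 246.1]), array([138.4,  63.2]), 75.6)
case top (array([382.8, 248.9]), array([160.2, 111.5]), 88.8)
```

View pics/w11c.png

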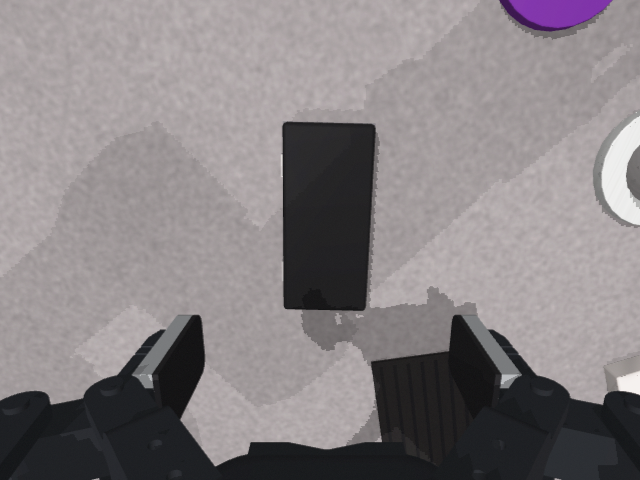

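The case lies clear at (329,216), spanning (283–375, 122–310), undisturbed.

Run:
```python
from m import *
go([.3797,.2461,.005],-14.4)
```

```text
xyz [ 0.0013 -0.0026  0.3534] roll 0.0073 world turn -1.3 rows 4.2 0.2
```

>>> servo_tool(
  targets=[
    {"hand": -1, "x": 0.001, "y": -0.002, "z": 0.07, "roll": 0.007},
    {"hand": -1, "x": 0.001, "y": -0.002, "z": 0.15, "roll": 0.007},
    {"hand": -1, "x": 0.001, "y": -0.002, "z": 0.22, "roll": 0.007},
    {"hand": -1, "x": 0.001, "y": -0.002, "z": 0.28, "roll": 0.007},
    {"hand": -1, "x": 0.001, "y": -0.002, "z": 0.32, "roll": 0.007},
    {"hand": -1, "x": 0.001, "y": -0.002, "z": 0.34, "roll": 0.007},
    {"hand": -1, "x": 0.001, "y": -0.002, "z": 0.352, "roll": 0.007},
    {"hand": -1, "x": 0.001, "y": -0.002, "z": 0.352, "roll": 0.007},
    {"hand": -1, "x": 0.001, "y": -0.002, "z": 0.352, "roll": 0.007},
  ],
)

```text
time: 21.47
tool_pos: [0.38, 0.2465, 0.0067]
tcp_rot: [2.481, 1.927, 0.002]
wrist_force: [-0.2, -0.2, 0.6]
width: 1.001
grip_force: 0.0
```

>>> servo_tool(
  targets=[
    {"hand": 1, "x": 0, "y": 0, "z": 0, "roll": 0},
    {"hand": 1, "x": 0, "y": 0, "z": 0, "roll": 0},
    {"hand": 1, "x": 0, "y": 0, "z": 0, "roll": 0},
    {"hand": 1, "x": 0, "y": 0, "z": 0, "roll": 0},
    {"hand": 1, "x": 0, "y": 0, "z": 0, "roll": 0},
    {"hand": 1, "x": 0, "y": 0, "z": 0, "roll": 0},
    {"hand": 1, "x": 0, "y": 0, "z": 0, "roll": 0},
  ],
  grip_force=60,
)

```text
time: 22.05
tool_pos: [0.3806, 0.247, 0.0082]
tcp_rot: [2.48, 1.927, 0.006]
wrist_force: [0.1, -0.6, 5.7]
width: 0.73
grip_force: 66.8
```

>>> servo_tool(
  targets=[
    {"hand": 1, "x": 0, "y": 0, "z": -0.01, "roll": 0},
    {"hand": 1, "x": 0, "y": 0, "z": -0.05, "roll": 0},
    {"hand": 1, "x": 0, "y": 0, "z": -0.1, "roll": 0},
    {"hand": 1, "x": 0, "y": 0, "z": -0.14, "roll": 0},
    {"hand": 1, "x": 0, "y": 0, "z": -0.14, "roll": 0},
    {"hand": 1, "x": 0, "y": 0, "z": -0.14, "roll": 0},
  ],
)

```text
time: 22.55
tool_pos: [0.3798, 0.2467, 0.0774]
tcp_rot: [2.48, 1.928, 0.006]
wrist_force: [-0.2, -0.5, -3.7]
width: 0.73
grip_force: 67.0
```

Run:
```python
from m import *
s=bot.read_state();print(s['tool_pos'],yaw(s['tcp_rot']),s['width'],s['grip_force'],s['wrist_force'])
t=cv2.imread('pics/top4.png')[:,:,::-1].copy()
for th in(60,75,90): print('mat',fit('top',t,(270,288,390,358),0,th,None,.004,kind='r'))
go([.4315,.005,.075],-4)
```

```text
[0.37976702 0.24670605 0.07741113] -14.293132467079396 0.7301206747261546 67.02373623847961 [-0.22187252 -0.5401543  -3.72192334]
mat (array([431.9,   5.5]), array([197.3,  97.9]), 86.1)
mat (array([431.5,   5.8]), array([199.4, 100.5]), 85.6)
mat (array([432.1,   5.7]), array([202.9, 103.1]), 85.6)
xyz [-0.4429  0.2196  0.0042] roll -0.0572 world turn 10.3 rows 5.9 1.4
```

>>> servo_tool(
  targets=[
    {"hand": 1, "x": -0.07, "y": 0.035, "z": 0, "roll": -0.01},
    {"hand": 1, "x": -0.14, "y": 0.07, "z": 0, "roll": -0.02},
    {"hand": 1, "x": -0.21, "y": 0.105, "z": 0, "roll": -0.03},
    {"hand": 1, "x": -0.28, "y": 0.14, "z": 0, "roll": -0.04},
    {"hand": 1, "x": -0.35, "y": 0.175, "z": 0, "roll": -0.05},
    {"hand": 1, "x": -0.4, "y": 0.2, "z": 0, "roll": -0.057},
    {"hand": 1, "x": -0.443, "y": 0.22, "z": 0, "roll": -0.057},
    {"hand": 1, "x": -0.443, "y": 0.22, "z": 0, "roll": -0.057},
    {"hand": 1, "x": -0.443, "y": 0.22, "z": 0, "roll": -0.057},
    {"hand": 1, "x": -0.443, "y": 0.22, "z": 0, "roll": -0.057},
  ],
)

```text
time: 23.38
tool_pos: [0.4292, 0.0046, 0.0747]
tcp_rot: [-2.297, -2.139, 0.003]
wrist_force: [-0.2, -0.2, -2.5]
width: 0.733
grip_force: 66.9
```

Run:
```python
from m import *
ps=pose();im=snap('wrist','w12');np.savez('w12',p=ps[0],r=ps[1]);print(ps[0],yaw(ps[1]))
go([.4316,.0055,.013],-4.2)
```

```text
[0.42921125 0.00460195 0.07469102] -4.085604772196529
xyz [0.0014 0.0045 0.1239] roll 0.001 world turn -0.2 rows 1.5 0.0
```

View pics/w12.png

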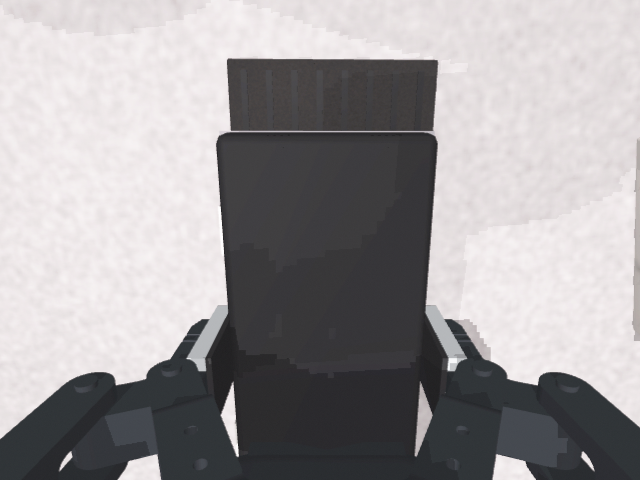

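The case is held level with its top edge at row 133 (columns 218–437). The mat's far edge is at row 60 (columns 228–437), square to the case. I'll compare centres numerically.

Run:
```python
from m import *
d=np.load('w12.npz');ps=(d['p'],d['r']);M=R.from_rotvec(ps[1]).as_matrix();zt=ps[0][2]+.0218
tl=lambda u,v,z:((atz('wrist',u,v,z,ps)-ps[0])@M*1000).round(1)
for q in((228,59),(437,61),(231,128),(433.5,128)):print('mat',tl(*q,.004))
for q in((218,137),(437,137),(230,307),(425,307),(240,457)):print('case',tl(*q,zt))
```

```text
mat [ 99.1 -47.8  70.9]
mat [98.2 50.3 70.6]
mat [ 67.9 -48.4  70.9]
mat [67.9 50.8 70.6]
case [ 67.4 -31.9 -21.7]
case [ 67.4  29.1 -21.9]
case [ 15.6 -32.  -21.7]
case [ 15.6  29.3 -21.9]
case [-42.5 -32.3 -21.7]
```

>>> servo_tool(
  targets=[
    {"hand": 1, "x": 0.001, "y": 0.005, "z": 0.02, "roll": 0},
    {"hand": 1, "x": 0.001, "y": 0.005, "z": 0.05, "roll": 0},
    {"hand": 1, "x": 0.001, "y": 0.005, "z": 0.075, "roll": 0},
    {"hand": 1, "x": 0.001, "y": 0.005, "z": 0.095, "roll": 0},
    {"hand": 1, "x": 0.001, "y": 0.005, "z": 0.108, "roll": 0},
    {"hand": 1, "x": 0.001, "y": 0.005, "z": 0.112, "roll": 0},
    {"hand": 1, "x": 0.001, "y": 0.005, "z": 0.112, "roll": 0},
    {"hand": 1, "x": 0.001, "y": 0.005, "z": 0.112, "roll": 0},
  ],
)

```text
time: 24.1
tool_pos: [0.4336, 0.0048, 0.0203]
tcp_rot: [2.298, 2.142, 0.0]
wrist_force: [0.2, 0.2, -2.2]
width: 0.729
grip_force: 67.0
```

>>> servo_tool(
  targets=[
    {"hand": 1, "x": 0.0, "y": -0.003, "z": 0.005, "roll": 0},
    {"hand": 1, "x": 0.0, "y": -0.003, "z": 0.009, "roll": 0},
    {"hand": 1, "x": 0.0, "y": -0.003, "z": 0.012, "roll": 0},
    {"hand": 1, "x": 0.0, "y": -0.003, "z": 0.014, "roll": 0},
    {"hand": 1, "x": 0.0, "y": -0.003, "z": 0.015, "roll": 0},
    {"hand": 1, "x": 0.0, "y": -0.003, "z": 0.015, "roll": 0},
  ],
)

```text
time: 24.6
tool_pos: [0.4317, 0.0047, 0.0125]
tcp_rot: [-2.298, -2.142, 0.0]
wrist_force: [-0.2, 0.3, -2.4]
width: 0.73
grip_force: 67.0
```

>>> servo_tool(
  targets=[
    {"hand": 1, "x": 0, "y": 0, "z": 0.001, "roll": 0},
    {"hand": 1, "x": 0, "y": 0, "z": 0.002, "roll": 0},
    {"hand": 1, "x": 0, "y": 0, "z": 0.003, "roll": 0},
    {"hand": 1, "x": 0, "y": 0, "z": 0.003, "roll": 0},
  ],
)

```text
time: 24.93
tool_pos: [0.4319, 0.0046, 0.0122]
tcp_rot: [-2.298, -2.142, 0.001]
wrist_force: [-4.8, -0.5, 10.1]
width: 0.736
grip_force: 68.4
```

Contact made. Release, rise straight up, and back away clear of the camera views.

>>> servo_tool(
  targets=[
    {"hand": 0, "x": 0, "y": 0, "z": 0, "roll": 0},
    {"hand": -0.7, "x": 0, "y": 0, "z": 0, "roll": 0},
    {"hand": -1, "x": 0, "y": 0, "z": 0, "roll": 0},
    {"hand": -1, "x": 0, "y": 0, "z": 0, "roll": 0},
    {"hand": -1, "x": 0, "y": 0, "z": 0, "roll": 0},
    {"hand": -1, "x": 0, "y": 0, "z": -0.02, "roll": 0},
    {"hand": -1, "x": 0, "y": 0, "z": -0.08, "roll": 0},
    {"hand": -1, "x": 0, "y": 0, "z": -0.16, "roll": 0},
    {"hand": -1, "x": 0, "y": 0, "z": -0.24, "roll": 0},
    {"hand": -1, "x": 0, "y": 0, "z": -0.32, "roll": 0},
  ],
)

```text
time: 25.77
tool_pos: [0.431, 0.0048, 0.1732]
tcp_rot: [-2.298, -2.142, 0.001]
wrist_force: [1.4, 0.1, 0.5]
width: 0.999
grip_force: 0.0
```

>>> servo_tool(
  targets=[
    {"hand": -1, "x": 0, "y": 0, "z": -0.08, "roll": 0},
    {"hand": -1, "x": 0, "y": 0, "z": -0.08, "roll": 0},
    {"hand": -1, "x": 0, "y": 0, "z": -0.08, "roll": 0},
    {"hand": -1, "x": 0, "y": 0, "z": -0.08, "roll": 0},
  ],
)

```text
time: 26.1
tool_pos: [0.4316, 0.0047, 0.2115]
tcp_rot: [2.298, 2.141, 0.001]
wrist_force: [-0.6, 0.5, 0.1]
width: 1.001
grip_force: 0.0
```

Run:
```python
from m import *
ps=pose();im=snap('wrist','w13');print(ps[0])
g=cv2.cvtColor(im,cv2.COLOR_RGB2GRAY)
c=camera_info('wrist');Rm=R.from_rotvec(ps[1]).as_matrix();T=c['T_tool_cam'];Rt=Rm@T[:3,:3];e=ps[0]+Rm@T[:3,3]
def px(p): k=Rt.T@(np.array(p)-e);return (c['cx']+c['fx']*k[0]/k[2],c['cy']+c['fy']*k[1]/k[2])
print(px([.4317,.0055,.034]),px([.4317,.0055,.004]))
tl=lambda u,v,z:((atz('wrist',u,v,z,ps)-ps[0])@Rm*1000).round(1)
v=int(px([.4317,.0055,.034])[1])
print(v,g[v,200:450:2]);print(g[40:340:2,int(px([.4317,.0055,.034])[0])])
t=snap('top','top5')
print('puck sq',fit('top',t,(441,207,459,226),110,255,None,.036,kind='r'))
print('calc',[fit('top',cv2.imread(f'pics/{f}.png'),(428,305,515,370),150,255,None,.017,kind='r') for f in('top1','top5')])
```

```text
[0.43159261 0.0047321  0.2115081 ]
(np.float64(328.2874948554062), np.float64(214.2652665979549)) (np.float64(328.08643330333285), np.float64(206.53171481042725))
214 [173 177 177 174 171 170 177 180 178 179 176 172 170 171 172 175 181 176
 175 181 179 172 171 172 174 172 176 180 182 181 182 181 176 168  43  45
  46  46  40  42  46  46  46  38  35  42  43  41  43  39  42  42  40  41
  42  41  39  41  40  40  40  41  39  40  40  39  39  40  40  40  39  40
  40  39  39  40  40  39  40  40  40  40  39  30  30  34  42  35  37  43
  45  45 135 179 183 177 176 178 175 170 171 169 168 170 171 172 172 173
 171 171 174 178 177 172 173 170 171 175 179 178 168 168 171 174 180]
[169 165 162 161 162 163 165 180 181 178 175 172 175 174 179 180 178 179
 175 169 172 174  50  44  46  46  44  46  45  44  46  48  45  45  45  46
  44  43  43  42  41  40  54  36  43  44  44  44  45  44  43  44  43  43
  44  43  43  43  44  43  43  43  42  43  41  42  43  43  43  42  42  43
  42  43  43  42  42  41  42  41  42  40  40  41  40  40  39  40  41  39
  40  40  40  40  39  39  39  40  40  41  39  40  41  40  40  39  38  40
  39  39  38  38  38  37  38  37  37  36  38  37  37  38  38  38  38  38
  38  37  37  39  45  45  43  45  44  34  35  33 132 126 164 166 127 132
 130 127 127 127 129 131]
puck sq (array([ 640.8, -241.9]), array([16.3, 16.6]), 15.2)
calc [(array([ 396.4, -267.6]), array([138.4,  77.5]), 78.4), (array([ 393.1, -283.5]), array([106.5,  77.8]), 78.2)]
```

Run:
```python
from m import *
ps=pose();Rm=R.from_rotvec(ps[1]).as_matrix()
tl=lambda u,v,z:((atz('wrist',u,v,z,ps)-ps[0])@Rm*1000).round(1)
for q in((268,214),(384,214),(328,84),(328,316)):print('mat',tl(*q,.004))
g=cv2.imread('pics/w13.png',0)
for q in((287,214),(367,214),(328,125),(328,299)):print('case',tl(*q,.034))
for v in (140,280):print(v,[int(x) for x in g[v,262:300]],[int(x) for x in g[v,355:392]])
```

```text
mat [ -5.3 -51.2 205.7]
mat [ -5.2  47.3 205.4]
mat [ 98.1  -0.3 205.5]
mat [-1.006e+02 -1.000e-01  2.055e+02]
case [  1.4 -32.1 175.6]
case [  1.4  29.9 175.4]
case [ 67.8  -0.4 175.5]
case [-70.2  -0.3 175.5]
140 [178, 178, 165, 71, 46, 48, 47, 46, 47, 47, 46, 44, 43, 44, 45, 46, 46, 46, 46, 45, 44, 43, 31, 31, 36, 42, 47, 43, 45, 44, 44, 44, 44, 44, 43, 43, 45, 44] [42, 41, 42, 42, 42, 40, 42, 43, 40, 43, 41, 40, 34, 28, 23, 32, 40, 40, 41, 42, 41, 36, 38, 39, 38, 42, 44, 46, 46, 45, 45, 46, 84, 171, 174, 173, 160]
280 [181, 181, 181, 181, 181, 181, 181, 162, 45, 44, 45, 46, 46, 45, 42, 39, 38, 38, 42, 43, 44, 44, 45, 45, 43, 43, 32, 35, 36, 37, 38, 38, 37, 38, 38, 39, 37, 38] [37, 37, 36, 37, 37, 38, 36, 37, 36, 31, 24, 31, 41, 39, 43, 36, 36, 37, 37, 43, 44, 44, 46, 43, 44, 67, 138, 180, 181, 182, 180, 178, 178, 177, 180, 182, 182]
```

The case is within about 1 mm of the mat's centre and parallel to it. The gripper is clear, so I'm handing in.

```bash
python3 -c "
from h import *
print(ticket.finish_job())"
```

```text
the job is handed in; nothing more can be done
None
```

The job is handed in at about 26 s of the 106 s allowed: puck in the middle of the stage, block on the plate (about 2 mm off centre), ring flat over the pin of the silver stand, then the empty case centred lengthwise on the mat; the jar and calculator were not touched, though the arm hid part of the calculator in my last check.

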